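Dock the temperature logger and hold the contact reader on it

TASK

Slide the loose white logger module up against the front of the grey dock until the gap is closed, flush and in line with it, and let go of it. Then take the orange reader wand out of its sloping cradle and hold it upright with its brass tip on the steel disc (inside the red ring) on top of the logger, pressing lightly so that the spring tip goes in about half way, never hard, with the logger still docked. Finish while still holding the wand like that; do not put it down, and leave the bottles, jar and carton around the job standing where they are.

Things in the scene. Friction and masses are not known exactly. Their poses are not given: they have to be found in the camera images.
- dock: Fixed grey docking unit. Origin on the table under the middle of its flat front face; x points into the dock (away from the logger, so the logger is pushed along +x), z up. The front block is 50 deep (x) x 90 wide (y) x 50 mm high; behind it a housing, 130 wide and 75 high, from x = 50 to 130 mm. To the left or the right of the robot, turned up to 17 degrees.
- dock_face (a point): Middle of the dock's front face, 25 mm above the table, axes as dock. Docked means logger_plug is here.
- logger: Loose white box with a blue band: 90 (x) x 60 (y) x 50 mm high, 0.25 to 0.5 kg, standing on the table 25 to 50 mm in front of the dock face, its centre up to 10 mm off the dock's middle line and turned up to 11 degrees. Origin at the centre of its underside; +x points to the dock, z up. Grip it across its 60 mm width.
- logger_plug (a point): Middle of the logger's +x end face, at (45, 0, 25) mm in the logger's frame: the face that must touch the dock.
- logger_spot (a point): Centre of the top of the steel disc (20 mm across, ringed by a red band 28 mm across) on the logger's top, 51 mm above the table, at (-15, 0, 51) mm in the logger's frame.
- cradle: Fixed grey and black holder, base 120 (x) x 85 (y) x 10 mm, turned up to 17 degrees. Origin at the centre of its underside. Its square socket leans 25 degrees from upright towards the cradle's -x side (towards the robot), and holds the wand loosely (1.4 mm play each side); the socket walls reach up to 48 mm above the wand's shoulder, measured along the wand. Draw the wand out along its own axis.
- wand: Loose orange reader wand, about 0.17 kg: a square handle 28 x 28 mm and 110 mm long with a black band near the top, below it a dark steel nose 14 mm across and 20 mm long, and a brass spring tip 8 mm across. Origin at the middle of the handle's lower end (the shoulder); z runs along the handle to its top, the tip points to -z. It starts in the cradle, leaning 25 degrees with it, x and y along the cradle's; the handle's bare upper 60 mm can be gripped on its +y and -y sides.
- wand_tip (a point): Centre of the end of the wand's brass tip: at (0, 0, -36) mm in the wand's frame with the spring out; moves in (+z of the wand) with the spring.
- plunger (a joint): How far the wand's spring tip is pushed in: 0 = fully out, 0.014 m = bottomed. It takes 0.8 N to start it and 0.4 N more per mm (6.4 N when bottomed), about 3.6 N at half way.
- amber_bottle: Bystander: amber bottle, 48 mm across, 85 mm high, near the middle in front of the robot. Origin at the centre of its underside.
- carton: Bystander: green carton 60 x 45 x 70 mm high, farther out near the middle. Origin at the centre of its underside.
- pill_bottle: Bystander: white jar with a yellow band, 60 mm across, 100 mm high, at the left. Origin at the centre of its underside.
- black_jar: Bystander: black jar 80 mm across, 120 mm high, at the right. Origin at the centre of its underside.
Things that resemble listed ones, but are neither listed nor needed, are in the scene too. Leave any blue look-alike of the dock alone.

How it is judged:
By the outcome, as a careful person would: the job done as asked, in the order asked, and still so for the second after the job is handed in, while the arm keeps its last pose, push and grip.
It also fails if it takes over 64 s, if anything falls off the work surface, if the arm or the gripper's body presses on something with over 40 N, if the wrist force passes 120 N, or if a joint passes its speed limit or range.

ROBOT

A 6-joint arm with a two-finger parallel gripper is mounted at the origin on the work surface. World frame = base frame: x ahead of the robot, y to its left, z up, the work surface at z = 0. Lengths are in m, angles in rad, forces in N, time in s.
With the tool pointing down it reaches from about 0.4 to 0.825 m from the base axis. Payload 7 kg.
Tool frame: the origin (TCP) lies at the very end of the fingers, on their centre line; the grasp point (between the pads) lies 19 mm behind it; z points along the fingers, y is the line along which they close (so a half turn about z gives the same grasp; the last joint's range is limited). The gripper opens to 88 mm and grips with 3 to 60 N. Pads are 19 mm wide; open, the fingers measure 130 mm over their backs; the gripper's body (78 mm by 193 mm) begins 47 mm behind the grasp point.
Start: joints at [-0.951, 0.359, 0.012, 0, -1.224, -0.288], TCP at [0.22, -0.638, 0.227] pointing down, gripper open.
Joint ranges: [-3.07, 3.07], [-1.43, 2.12], [-1.02, 1.25], [-3.03, 1.67], [-3.05, -0], [-3.03, 3.03]. Speed limits (rad/s): [2.39, 2.39, 3.01, 3.14, 3.14, 3.14].

INTERFACE

Orientations are given as [roll, pitch, yaw] about the fixed x, y, z axes, in that order (R = Rz(yaw) Ry(pitch) Rx(roll)).
In Python, from station import arm gives the robot as it stands. The module is installed in compiled form; this text tells all that it offers.
- The arm moves only by the shell command python3 -m crank 'ROWS' [FORCE]. ROWS is JSON, a list of rows, each an object of numbers: "dx", "dy", "dz": the shift along the world's x, y, z in m; "twist": the turn about the world's z in degrees; "grip": the opening, from -1 (shut) to 1 (fully open). A call has exactly 5 rows; each row is the pose to reach, as a shift and turn from the pose commanded when the call began; what a row does not reach only later rows make up. A row lasts 1/12 s, in which the tool goes at most 41.7 mm and 7.16 degrees, less where a joint would pass 70% of its speed; a pose out of reach is approached as far as the arm can. A call with a gripper value outside its range is refused whole. The fingers move at their own pace and stop on an object; FORCE is the grip in N (left out, the last holds). Time passes only in rows, so rows that repeat a pose let the fingers close, or fill a call up. It gives the time, the measured TCP pose, the force, the opening and the grip force at its end, in the units of the state.
- arm.get_state(): the state, without advancing time (a new reading comes with each control period).
- arm.grab_frame(name): name is "scene" or "top"; returns the picture (480x640x3 uint8, red, green, blue); there is no depth.
- arm.get_calibration(name): a dict with "fx", "fy", "cx", "cy" (pixels), "cam_to_world" (4x4, takes a point from camera to world coordinates). Camera axes: x right, y down, z forward; pixel columns grow to the right and rows downward; lengths in m; the calibration is good to about 2 mm. A picture is of the moment at which its call begins. get_calibration takes no time and is no camera call.
- arm.job_done(): hands the job in; it is judged then, once.
The state is a dict: "t": time; "q": joint angles; "qd": joint speeds; "joint_efforts": joint torques, N m; "eef_pos": TCP position; "ee_rot": TCP orientation; "force": force on the tool from outside, world axes, zero at the start; "moment": the same for the moment, N m; "width": finger opening in m; "gripper_force": force on a finger pad.
Only numpy, scipy, OpenCV 4.12 (cv2) and the standard library are available. Lean on these libraries where they do the work, as an engineer would, in place of code of your own. Each camera call takes 0.05 s, during which the arm holds its last target. There are 200 camera calls.

## Working session

There is one attempt and no reset: what is moved stays moved. The work goes in short steps, Python scripts to look and compute and a shell command to move; the robot and the scene stay as the last step left them, time stands still between calls to the robot, and variables do not carry over. Pictures are saved under pics/ and viewed, at most 10 in all, crops included, and the job is handed in when it is done.

```bash
mkdir -p pics
cat > h.py <<'E'
import numpy as np, cv2
from station import arm
def cal(n):
    c=arm.get_calibration(n); K=np.array([[c['fx'],0,c['cx']],[0,c['fy'],c['cy']],[0,0,1]]); return K,np.array(c['cam_to_world'])
def world(n,uv,z):
    K,T=cal(n); d=T[:3,:3]@np.linalg.inv(K)@np.array([uv[0],uv[1],1.]); o=T[:3,3]; return o+d*(z-o[2])/d[2]
def pix(n,P):
    K,T=cal(n); p=np.linalg.inv(T)@np.append(P,1); q=K@p[:3]; return q[:2]/q[2]
def snap(n,f):
    im=arm.grab_frame(n)[:,:,::-1].copy(); cv2.imwrite('pics/'+f,im); return im
E
python3 - <<'E'
from h import *
snap('scene','s0.png');snap('top','t0.png')
for n in('scene','top'):print(cal(n))
print(arm.get_state())
E
```

```text
(array([[567.2196167 ,   0.        , 309.08259222],
       [  0.        , 567.2196167 , 245.18506997],
       [  0.        ,   0.        ,   1.        ]]), array([[ 0.76214193,  0.46354873, -0.45195381,  1.07086169],
       [ 0.64724246, -0.52967664,  0.54819692, -0.68503749],
       [ 0.01472661, -0.71032755, -0.7037172 ,  0.9616045 ],
       [ 0.        ,  0.        ,  0.        ,  1.        ]]))
(array([[494.83999129,   0.        , 322.15154105],
       [  0.        , 494.83999129, 237.49405306],
       [  0.        ,   0.        ,   1.        ]]), array([[ 2.67984780e-02, -9.95228031e-01,  9.38243410e-02,
         3.95573741e-01],
       [-9.99640465e-01, -2.67632440e-02,  1.63403618e-03,
        -6.72926626e-03],
       [ 8.84805126e-04, -9.38343975e-02, -9.95587426e-01,
         1.15430955e+00],
       [ 0.00000000e+00,  0.00000000e+00,  0.00000000e+00,
         1.00000000e+00]]))
{'t': 0.1, 'q': array([-9.50907600e-01,  3.59302563e-01,  1.11433461e-02, -2.82515161e-04,
       -1.22411578e+00, -2.88085176e-01]), 'qd': array([0.00078174, 0.00071352, 0.00141143, 0.00066982, 0.00115238,
       0.00103075]), 'joint_efforts': array([-2.38915563e-03, -5.84163594e+01,  2.93747342e+01,  7.01539546e+00,
        1.01643577e-02, -4.66920676e-05]), 'eef_pos': array([ 0.21968935, -0.63777885,  0.22572618]), 'ee_rot': array([ 3.14009946e+00, -1.65497200e-04, -2.80988517e+00]), 'force': array([ 0.11002415, -0.36849669,  0.04229713]), 'moment': array([ 0.03723481, -0.0265535 ,  0.01698607]), 'gripper_force': 0.0, 'width': 0.08770216307362536}
```

View pics/s0.png

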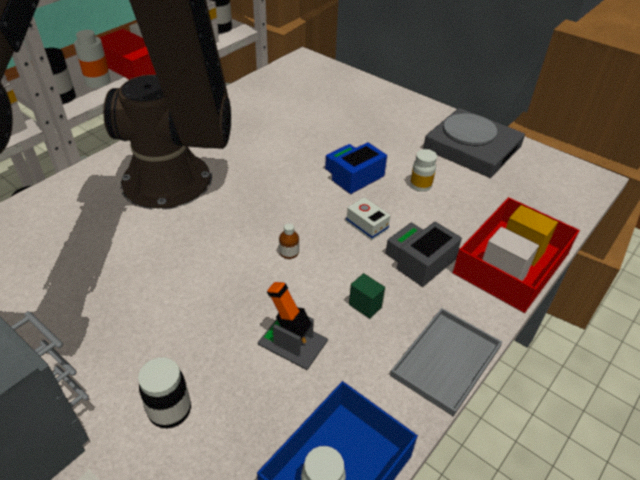

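View pics/t0.png

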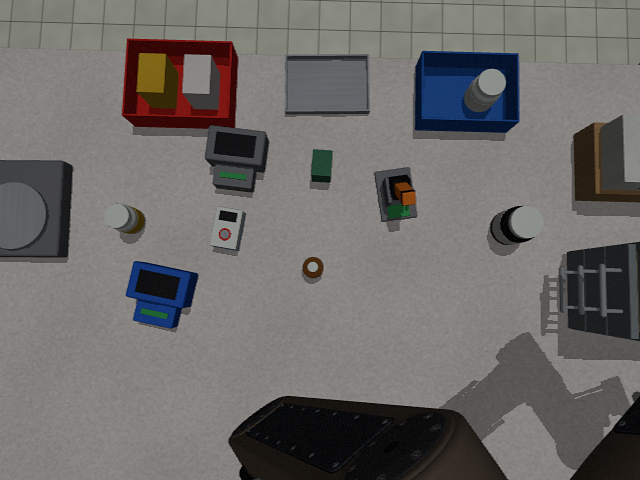

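Scene: grey dock at top-view (235,165), white logger (228,229) with red ring (224,234), wand in cradle (396,195). Possible mix-ups: the blue dock look-alike (160,290), white box in the red tray (200,82), white jars (122,217)/(515,225). By description I choose the grey dock, the white box with the ring and the orange wand.

Run:
```python
import cv2
t=cv2.imread('pics/t0.png'); s=cv2.imread('pics/s0.png')
a=cv2.resize(t[120:260,200:276],None,fx=4.2,fy=4.2,interpolation=cv2.INTER_CUBIC)
b=cv2.resize(t[155:230,365:425],None,fx=7.84,fy=7.84,interpolation=cv2.INTER_CUBIC)[:588,:470]
cv2.imwrite('pics/c0.png',cv2.hconcat([a,b]))
c=s[185:375,250:470]; cv2.imwrite('pics/c1.png',cv2.resize(c,None,fx=3.1,fy=3.1,interpolation=cv2.INTER_CUBIC))
```

```text
(no output)
```

View pics/c0.png

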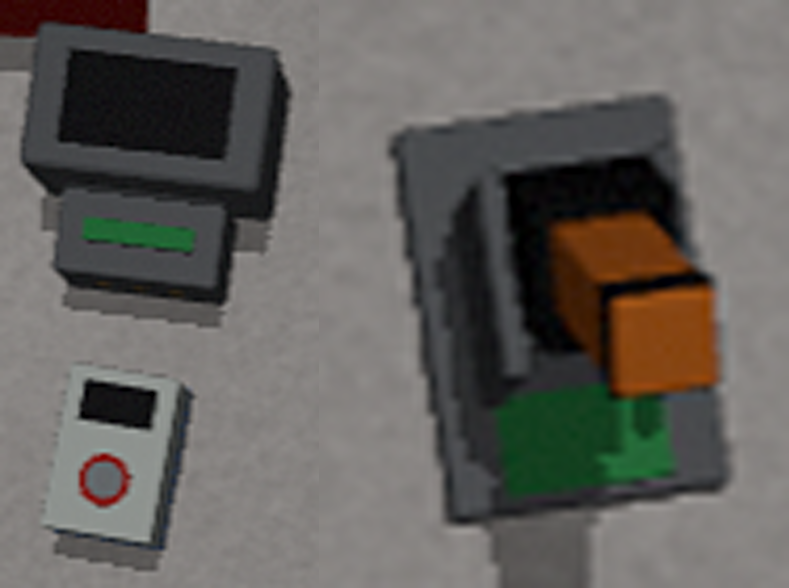

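View pics/c1.png

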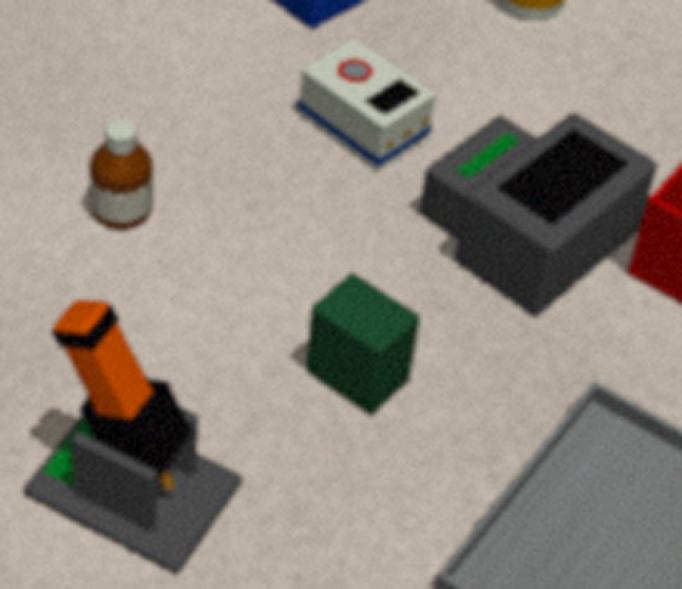

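Crop shows the real dock front edge (213.6,184.3)–(252.9,189.3), logger top with ring at (224.8,234.3), and wand top (408,198) leaning towards the robot. Now I fit both views.

```bash
cat > fit.py <<'E'
from h import *
from scipy.optimize import least_squares
A=lambda u,v:('top',(200+u/4.2,120+v/4.2))
B=lambda u,v:('top',(365+(u-319)/7.84,155+v/7.84))
C=lambda u,v:('scene',(250+u/3.1,185+v/3.1))
def Rz(a):return np.array([[np.cos(a),-np.sin(a),0],[np.sin(a),np.cos(a),0],[0,0,1]])
L=25*np.pi/180; tilt=np.array([[np.cos(L),0,-np.sin(L)],[0,1,0],[np.sin(L),0,np.cos(L)]])
def solve(obs,x0,R0=np.eye(3)):
    def f(p):
        t=np.array([p[0],p[1],p[3] if len(p)>3 else 0]); R=Rz(p[2])@R0
        return np.concatenate([pix(o[0],t+R@(np.array(P)/1000))-o[1] for P,o in obs])
    r=least_squares(f,x0,loss='soft_l1'); 
    print(r.x.round(4),'yaw',np.degrees(r.x[2]).round(2)); print(f(r.x).reshape(-1,2).round(1).tolist()); return r.x
E
cat > run1.py <<'E'
from fit import *
print('dock');solve([((0,45,50),A(57,270)),((0,-45,50),A(222,291)),((50,65,75),A(24,160)),((130,65,75),A(42,24)),((130,-65,75),A(279,50)),((50,-65,75),A(262,190)),
 ((0,-45,50),C(427,176)),((0,45,50),C(500,118)),((50,65,75),C(574,115)),((130,65,75),C(655,162)),((130,-65,75),C(540,248)),((130,-65,0),C(533,313))],[.5,.2,0])
print('logger');solve([((45,30,50),A(70,363)),((45,-30,50),A(186,380)),((-45,-30,50),A(153,547)),((-45,30,50),A(45,527)),((-15,0,51),A(104,480)),
 ((45,30,50),C(434,98)),((45,-30,50),C(379,133)),((-45,-30,50),C(301,78)),((-45,30,50),C(352,41)),((45,-30,0),C(379,165)),((-45,-30,0),C(297,105)),((-15,0,51),C(355,70))],[.4,.2,0])
print('cradle');c=solve([((60,42.5,10),B(395,135)),((60,-42.5,10),B(668,97)),((-60,-42.5,10),B(728,482)),((-60,42.5,10),B(455,520)),((60,42.5,10),C(240,478)),((60,-42.5,10),C(179,563)),((-60,-42.5,10),C(25,487))],[.5,-.2,0])
print('wand');solve([((14,14,110),B(608,290)),((14,-14,110),B(713,283)),((-14,-14,110),B(717,385)),((-14,14,110),B(612,393)),((14,14,110),C(107,307)),((14,-14,110),C(93,331)),((-14,-14,110),C(57,326)),((-14,14,110),C(74,303))],[.5,-.2,0,.05],tilt)
for n,p,z in(('bottle',(313,267),.085),('pill',(118,217),.1),('blackjar',(525,222),.12),('carton',(322,161),.07)):print(n,world('top',p,z))
E
python3 run1.py
```

```text
dock
[ 0.6103  0.2008 -0.0981] yaw -5.62
[[-0.7, -0.3], [-0.6, -0.5], [-0.9, 0.5], [0.1, -1.9], [1.2, -1.0], [0.4, 0.5], [-2.3, -2.4], [-1.4, -1.6], [-1.6, -2.0], [0.7, 0.2], [2.5, 1.2], [-0.6, 3.1]]
logger
[ 0.5166  0.21   -0.1397] yaw -8.01
[[0.6, -0.8], [-0.9, -0.4], [-0.3, -0.9], [-0.9, -0.6], [0.6, -0.4], [-0.1, -1.7], [0.5, -2.0], [-0.9, -3.1], [-0.2, -1.5], [-1.4, 2.8], [-0.8, 3.2], [-0.9, -0.0]]
cradle
[ 0.6107 -0.1746  0.1731] yaw 9.92
[[-0.8, -0.7], [0.0, -1.0], [0.7, -0.1], [-0.4, 0.3], [0.7, -2.0], [-0.7, 1.1], [-1.9, -0.5]]
wand
[ 0.6222 -0.1735  0.1508  0.0514] yaw 8.64
[[-0.3, 0.3], [-0.1, -0.5], [0.0, -0.4], [-0.0, 0.3], [1.2, -0.9], [-2.6, 0.9], [-2.0, 1.1], [0.9, -0.9]]
bottle [0.4318718  0.01305652 0.085     ]
pill [0.52733899 0.43447282 0.1       ]
blackjar [ 0.53730367 -0.43128654  0.12      ]
carton [ 6.69293994e-01 -1.25032043e-05  7.00000000e-02]
```

Fits are consistent (gap ≈49 mm, lateral ≈0, reach fine). I move over the logger.

```bash
python3 -m crank '[{"dx":0.02,"dy":0.034,"twist":-2,"grip":1},{"dx":0.04,"dy":0.068,"twist":-4,"grip":1},{"dx":0.06,"dy":0.102,"twist":-6,"grip":1},{"dx":0.08,"dy":0.136,"twist":-8,"grip":1},{"dx":0.1,"dy":0.17,"twist":-10,"grip":1}]'
python3 -m crank '[{"dx":0.02,"dy":0.034,"twist":-2,"grip":1},{"dx":0.04,"dy":0.068,"twist":-4,"grip":1},{"dx":0.06,"dy":0.102,"twist":-6,"grip":1},{"dx":0.08,"dy":0.136,"twist":-8,"grip":1},{"dx":0.1,"dy":0.17,"twist":-10,"grip":1}]'
python3 -m crank '[{"dx":0.006,"dy":0.036,"twist":-2,"grip":1},{"dx":0.012,"dy":0.072,"twist":-4,"grip":1},{"dx":0.018,"dy":0.108,"twist":-6,"grip":1},{"dx":0.024,"dy":0.144,"twist":-7,"grip":1},{"dx":0.03,"dy":0.18,"twist":-7,"grip":1}]'
python3 -m crank '[{"dx":0.006,"dy":0.036,"grip":1},{"dx":0.012,"dy":0.072,"grip":1},{"dx":0.018,"dy":0.108,"grip":1},{"dx":0.024,"dy":0.144,"grip":1},{"dx":0.03,"dy":0.18,"grip":1}]'
python3 -m crank '[{"dx":0.009,"dy":0.036,"dz":-0.01,"grip":1},{"dx":0.018,"dy":0.072,"dz":-0.03,"grip":1},{"dx":0.027,"dy":0.108,"dz":-0.06,"grip":1},{"dx":0.034,"dy":0.146,"dz":-0.08,"grip":1},{"dx":0.034,"dy":0.146,"dz":-0.08,"grip":1}]'
python3 - <<'E'
from h import *
s=arm.get_state();print(s['t'],s['eef_pos'],np.degrees(s['ee_rot']),s['q'])
E
```

```text
0.1 [ 0.21968935 -0.63777885  0.22572618] [ 1.79914446e+02 -9.48229108e-03 -1.60994561e+02] [-9.50907600e-01  3.59302563e-01  1.11433461e-02 -2.82515161e-04
 -1.22411578e+00 -2.88085176e-01]invalid input at $[0]: expected keys dx, dy, dz, twist, grip
invalid input at $[0]: expected keys dx, dy, dz, twist, grip
invalid input at $[0]: expected keys dx, dy, dz, twist, grip
invalid input at $[0]: expected keys dx, dy, dz, twist, grip
invalid input at $[0]: expected keys dx, dy, dz, twist, grip
```

All keys are required in each row.

```bash
python3 -m crank '[{"dx":0.02,"dy":0.034,"dz":0,"twist":-2,"grip":1},{"dx":0.04,"dy":0.068,"dz":0,"twist":-4,"grip":1},{"dx":0.06,"dy":0.102,"dz":0,"twist":-6,"grip":1},{"dx":0.08,"dy":0.136,"dz":0,"twist":-8,"grip":1},{"dx":0.1,"dy":0.17,"dz":0,"twist":-10,"grip":1}]' &&
python3 -m crank '[{"dx":0.02,"dy":0.034,"dz":0,"twist":-2,"grip":1},{"dx":0.04,"dy":0.068,"dz":0,"twist":-4,"grip":1},{"dx":0.06,"dy":0.102,"dz":0,"twist":-6,"grip":1},{"dx":0.08,"dy":0.136,"dz":0,"twist":-8,"grip":1},{"dx":0.1,"dy":0.17,"dz":0,"twist":-10,"grip":1}]' &&
python3 -m crank '[{"dx":0.006,"dy":0.036,"dz":0,"twist":-2,"grip":1},{"dx":0.012,"dy":0.072,"dz":0,"twist":-4,"grip":1},{"dx":0.018,"dy":0.108,"dz":0,"twist":-6,"grip":1},{"dx":0.024,"dy":0.144,"dz":0,"twist":-7,"grip":1},{"dx":0.03,"dy":0.18,"dz":0,"twist":-7,"grip":1}]' &&
python3 -m crank '[{"dx":0.006,"dy":0.036,"dz":0,"twist":0,"grip":1},{"dx":0.012,"dy":0.072,"dz":0,"twist":0,"grip":1},{"dx":0.018,"dy":0.108,"dz":0,"twist":0,"grip":1},{"dx":0.024,"dy":0.144,"dz":0,"twist":0,"grip":1},{"dx":0.03,"dy":0.18,"dz":0,"twist":0,"grip":1}]' &&
python3 -m crank '[{"dx":0.009,"dy":0.036,"dz":-0.01,"twist":0,"grip":1},{"dx":0.018,"dy":0.072,"dz":-0.03,"twist":0,"grip":1},{"dx":0.027,"dy":0.108,"dz":-0.06,"twist":0,"grip":1},{"dx":0.034,"dy":0.146,"dz":-0.08,"twist":0,"grip":1},{"dx":0.034,"dy":0.146,"dz":-0.08,"twist":0,"grip":1}]'
python3 - <<'E'
from h import *
s=arm.get_state();print(s['t'],s['eef_pos'],np.degrees(s['ee_rot']),s['q'])
E
```

```text
t: 0.52
eef_pos: [0.3063, -0.4649, 0.2255]
ee_rot: [3.131, -0.024, -2.993]
force: [-4.4, 0.5, -0.1]
width: 0.0874
gripper_force: 0.0
t: 0.93
eef_pos: [0.4202, -0.2963, 0.2265]
ee_rot: [3.141, 0.0, 3.122]
force: [0.9, -0.2, -0.8]
width: 0.0874
gripper_force: 0.0
t: 1.35
eef_pos: [0.4495, -0.1164, 0.2265]
ee_rot: [3.141, -0.0, 3.001]
force: [1.1, -0.5, -0.0]
width: 0.0877
gripper_force: 0.0
t: 1.77
eef_pos: [0.4795, 0.0637, 0.2266]
ee_rot: [3.141, 0.0, 3.002]
force: [0.4, -0.2, -0.0]
width: 0.0878
gripper_force: 0.0
t: 2.18
eef_pos: [0.5131, 0.211, 0.1425]
ee_rot: [-3.139, -0.003, 3.004]
force: [0.2, -1.1, 0.4]
width: 0.0879
gripper_force: 0.0
2.1833 [0.51313306 0.21104608 0.14246123] [-179.83341843   -0.18981938  172.11631364] [ 7.42660322e-01  2.36129067e-01 -3.67285657e-01 -8.50127364e-04
 -9.71733299e-01 -2.45056723e+00]
```

```bash
python3 -m crank '[{"dx":0,"dy":-0.001,"dz":-0.035,"twist":0,"grip":1},{"dx":0,"dy":-0.001,"dz":-0.07,"twist":0,"grip":1},{"dx":0,"dy":-0.001,"dz":-0.105,"twist":0,"grip":1},{"dx":0,"dy":-0.001,"dz":-0.132,"twist":0,"grip":1},{"dx":0,"dy":-0.001,"dz":-0.132,"twist":0,"grip":1}]' &&
python3 -m crank '[{"dx":0,"dy":0,"dz":0,"twist":0,"grip":0.3},{"dx":0,"dy":0,"dz":0,"twist":0,"grip":0.2},{"dx":0,"dy":0,"dz":0,"twist":0,"grip":0},{"dx":0,"dy":0,"dz":0,"twist":0,"grip":-0.2},{"dx":0,"dy":0,"dz":0,"twist":0,"grip":-0.2}]' 12
python3 - <<'E'
from h import *
im=snap('top','t1.png')
cv2.imwrite('pics/c2.png',cv2.resize(im[100:280,120:340],None,fx=3.2,fy=3.2,interpolation=cv2.INTER_CUBIC))
E
```

```text
t: 2.6
eef_pos: [0.5105, 0.2042, 0.0093]
ee_rot: [-3.135, -0.007, 3.001]
force: [0.1, -1.1, 0.1]
width: 0.0871
gripper_force: 0.0
t: 3.02
eef_pos: [0.5154, 0.2083, 0.0166]
ee_rot: [3.138, 0.003, 3.002]
force: [0.2, 3.4, 2.7]
width: 0.0603
gripper_force: 8.5
```

View pics/c2.png

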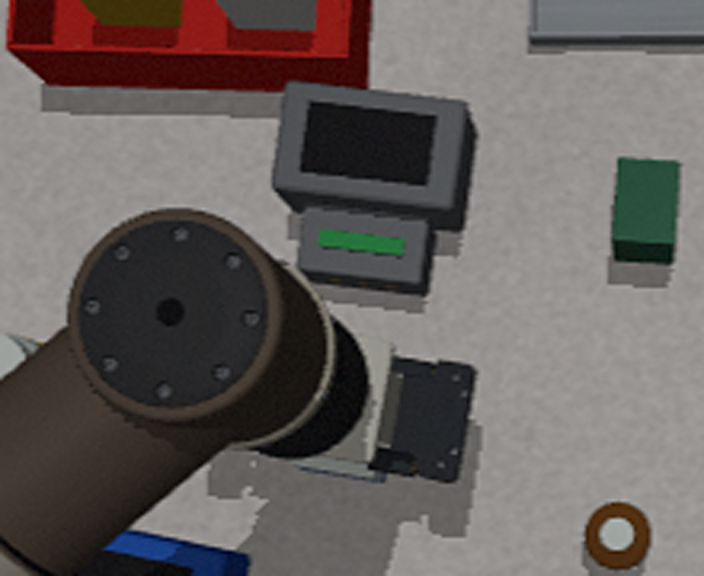

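```bash
python3 -m crank '[{"dx":0.012,"dy":-0.001,"dz":0,"twist":1.2,"grip":-0.2},{"dx":0.024,"dy":-0.002,"dz":0,"twist":2.4,"grip":-0.2},{"dx":0.036,"dy":-0.003,"dz":0,"twist":2.4,"grip":-0.2},{"dx":0.047,"dy":-0.0035,"dz":0,"twist":2.4,"grip":-0.2},{"dx":0.047,"dy":-0.0035,"dz":0,"twist":2.4,"grip":-0.2}]' &&
python3 -m crank '[{"dx":0,"dy":0,"dz":0,"twist":0,"grip":0.2},{"dx":0,"dy":0,"dz":0,"twist":0,"grip":1},{"dx":0,"dy":0,"dz":0,"twist":0,"grip":1},{"dx":0,"dy":0,"dz":0.03,"twist":0,"grip":1},{"dx":0,"dy":0,"dz":0.07,"twist":0,"grip":1}]' && 
python3 -m crank '[{"dx":-0.03,"dy":0.003,"dz":0.02,"twist":0,"grip":1},{"dx":-0.06,"dy":0.006,"dz":0.02,"twist":0,"grip":1},{"dx":-0.09,"dy":0.009,"dz":0.02,"twist":0,"grip":0.5},{"dx":-0.12,"dy":0.012,"dz":0.02,"twist":0,"grip":0},{"dx":-0.12,"dy":0.012,"dz":0.02,"twist":0,"grip":-1}]'
python3 - <<'E'
from h import *
im=snap('top','t2.png');s=snap('scene','s2.png')
a=cv2.resize(im[120:250,190:290],None,fx=4,fy=4,interpolation=cv2.INTER_CUBIC)
b=cv2.resize(s[180:300,330:470],None,fx=2.8,fy=2.8,interpolation=cv2.INTER_CUBIC)
b=cv2.copyMakeBorder(b,0,520-b.shape[0],0,0,cv2.BORDER_CONSTANT)
cv2.imwrite('pics/c3.png',cv2.hconcat([a,b]))
E
```

```text
t: 3.48
eef_pos: [0.5616, 0.2029, 0.0159]
ee_rot: [-3.141, -0.0, 3.044]
force: [-0.4, -3.1, 5.6]
width: 0.0597
gripper_force: 12.0
t: 3.9
eef_pos: [0.5583, 0.2017, 0.0819]
ee_rot: [-3.137, -0.006, 3.043]
force: [0.6, 1.6, 0.2]
width: 0.0814
gripper_force: 0.0
t: 4.32
eef_pos: [0.4364, 0.2143, 0.1048]
ee_rot: [3.141, -0.002, 3.045]
force: [-0.1, -0.5, -1.1]
width: 0.073
gripper_force: 0.0
```

View pics/c3.png

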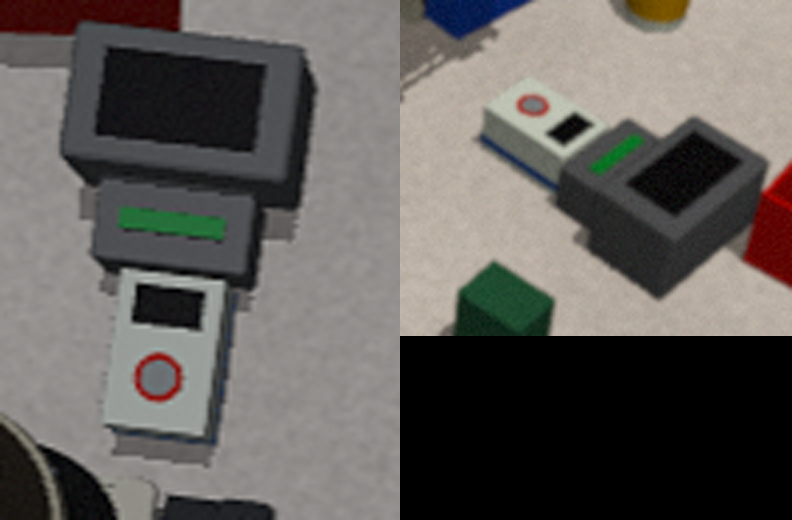

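Logger sits nearly docked, ring at (229.5,214.3) px, perhaps 1–2 mm towards -y. I rectify the z = 50 mm plane (both tops) to measure it properly.

```bash
cat > rect.py <<'E'
from fit import *
def rect(im,n,S=4,x0=.6103,y0=.2008,yaw=-.0981,z=.05):
    # metric picture: cols = -y (+-70mm), rows = +x up (70..-110mm)
    R=Rz(yaw); o=np.array([x0,y0,z]); W,H=140,180
    c=[(.07,.07),(.07,-.07),(-.11,-.07),(-.11,.07)]
    src=np.float32([pix(n,o+R@np.array([a,b,0])) for a,b in c]); dst=np.float32([(0,0),(W*S,0),(W*S,H*S),(0,H*S)])
    return cv2.warpPerspective(im,cv2.getPerspectiveTransform(src,dst),(W*S,H*S),flags=cv2.INTER_CUBIC)
E
cat > run2.py <<'E'
import sys
from rect import *
f=sys.argv[1]; outs=[]
for n,k in(('top','t'),('scene','s')):
    r=rect(cv2.imread(f'pics/{k}{f}.png'),n); outs.append(r[:,80:480])
    b,g,rd=[r[:,:,i].astype(float) for i in range(3)]
    gr=(g>1.4*rd)&(g>1.4*b)&(g>60); re=(rd>1.5*g)&(rd>90)
    X=lambda m:((np.nonzero(m)[0]/4-70)*-1,(70-np.nonzero(m)[1]/4))
    cc,st=cv2.connectedComponentsWithStats(gr.astype(np.uint8))[1:3]; i=1+st[1:,4].argmax(); m=cc==i
    pts=np.argwhere(m)[:,::-1].astype(np.float32); print(n,'green rect (x,y,mm), ang',70-cv2.minAreaRect(pts)[0][1]/4,70-cv2.minAreaRect(pts)[0][0]/4,cv2.minAreaRect(pts)[1:])
    cc,st=cv2.connectedComponentsWithStats(re.astype(np.uint8))[1:3]
    for j in range(1,len(st)):
        if st[j,4]>300: 
            p=np.argwhere(cc==j)[:,::-1].astype(np.float32); e=cv2.fitEllipse(p); print(' red',70-e[0][1]/4,70-e[0][0]/4,st[j])
    w=((r.min(2)>125)&(abs(rd-b)<14)).astype(np.uint8)
    # white-top lateral edges per row
    G=cv2.cvtColor(r,cv2.COLOR_BGR2GRAY).astype(float)
    for x in(30,15,-20,-40,-60,-75):
        row=cv2.GaussianBlur(G[int((70-x)*4)-6:int((70-x)*4)+6].mean(0)[None],(0,0),3)[0]; d=np.gradient(row)
        pk=[i for i in range(3,len(d)-3) if abs(d[i])==abs(d[i-3:i+4]).max() and abs(d[i])>1.2]
        print('  x',x,[(round(70-i/4,1),round(d[i],1)) for i in pk])
cv2.imwrite(f'pics/r{f}.png',cv2.resize(cv2.hconcat(outs),(660,594)))
E
python3 run2.py 2
```

```text
top green rect (x,y,mm), ang 25.25 3.875 ((52.0, 243.0), 90.0)
 red -63.192718505859375 -1.0026702880859375 [ 230  476  109  112 4727]
  x 30 [(57.5, np.float64(-4.3)), (48.5, np.float64(-2.0)), (-41.0, np.float64(-3.6)), (-49.0, np.float64(4.2)), (-65.8, np.float64(3.6))]
  x 15 [(48.2, np.float64(-5.0)), (-40.8, np.float64(-3.6)), (-48.8, np.float64(7.3))]
  x -20 [(34.2, np.float64(-2.9)), (28.5, np.float64(3.0)), (18.2, np.float64(-11.0)), (15.0, np.float64(1.5)), (-20.2, np.float64(7.4)), (-31.8, np.float64(-6.7)), (-39.2, np.float64(4.1)), (-47.2, np.float64(1.6))]
  x -40 [(26.5, np.float64(2.0)), (-31.0, np.float64(-6.1)), (-40.0, np.float64(6.3))]
  x -60 [(12.2, np.float64(-8.6)), (9.0, np.float64(4.4)), (-10.2, np.float64(-5.1)), (-13.8, np.float64(6.4)), (-31.0, np.float64(-7.5)), (-39.8, np.float64(6.0))]
  x -75 [(26.5, np.float64(1.3)), (7.2, np.float64(-3.9)), (4.5, np.float64(-3.3)), (-8.8, np.float64(4.8)), (-30.8, np.float64(-7.5)), (-35.0, np.float64(-1.4)), (-39.2, np.float64(6.4))]
scene green rect (x,y,mm), ang 24.26903533935547 4.289794921875 ((61.551937103271484, 254.24159240722656), 88.99491119384766)
 red -63.97856140136719 -1.1058578491210938 [ 232  482  108  109 5033]
  x 30 [(45.5, np.float64(-3.6)), (-42.8, np.float64(-1.5))]
  x 15 [(46.8, np.float64(-3.6)), (-42.2, np.float64(-1.4)), (-67.8, np.float64(2.9))]
  x -20 [(16.8, np.float64(-6.0)), (-20.0, np.float64(6.3)), (-31.5, np.float64(-2.9)), (-60.5, np.float64(-3.0)), (-67.5, np.float64(2.5))]
  x -40 [(-32.2, np.float64(-3.3)), (-61.2, np.float64(-2.6)), (-67.8, np.float64(2.5))]
  x -60 [(12.0, np.float64(-3.6)), (-14.0, np.float64(3.7)), (-32.8, np.float64(-3.4)), (-60.0, np.float64(-2.8)), (-67.5, np.float64(2.9))]
  x -75 [(7.8, np.float64(-2.3)), (3.2, np.float64(-1.6)), (-9.5, np.float64(3.6)), (-32.5, np.float64(-3.5)), (-53.0, np.float64(1.7))]
```

```bash
ls pics/r2.png
```

```text
pics/r2.png
```

View pics/r2.png

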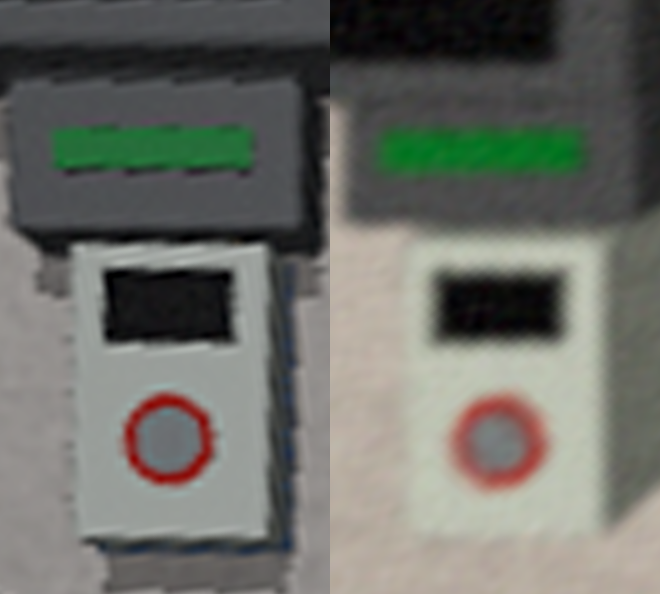

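Both views agree: logger is ~4.9 mm off to -y (ring -1.0, dock green label/edges +3.8) with a ~4 mm gap; yaw fine. Regrip, shift sideways, push in.

```bash
python3 -m crank '[{"dx":0.03,"dy":-0.003,"dz":0,"twist":0,"grip":1},{"dx":0.06,"dy":-0.006,"dz":0,"twist":0,"grip":1},{"dx":0.09,"dy":-0.009,"dz":0,"twist":0,"grip":1},{"dx":0.12,"dy":-0.012,"dz":0,"twist":0,"grip":1},{"dx":0.12,"dy":-0.012,"dz":0,"twist":0,"grip":1}]' &&
python3 -m crank '[{"dx":0,"dy":0,"dz":-0.03,"twist":0,"grip":1},{"dx":0,"dy":0,"dz":-0.06,"twist":0,"grip":1},{"dx":0,"dy":0,"dz":-0.088,"twist":0,"grip":1},{"dx":0,"dy":0,"dz":-0.088,"twist":0,"grip":0.4},{"dx":0,"dy":0,"dz":-0.088,"twist":0,"grip":0}]' 12 &&
python3 -m crank '[{"dx":0,"dy":0,"dz":0,"twist":0,"grip":0},{"dx":0,"dy":0,"dz":0,"twist":0,"grip":-0.2},{"dx":0,"dy":0.002,"dz":0,"twist":0,"grip":-0.2},{"dx":0.0005,"dy":0.005,"dz":0,"twist":0,"grip":-0.2},{"dx":0.0005,"dy":0.005,"dz":0,"twist":0,"grip":-0.2}]' &&
python3 -m crank '[{"dx":0.002,"dy":0,"dz":0,"twist":0,"grip":-0.2},{"dx":0.004,"dy":0,"dz":0,"twist":0,"grip":-0.2},{"dx":0.006,"dy":-0.0005,"dz":0,"twist":0,"grip":-0.2},{"dx":0.007,"dy":-0.0005,"dz":0,"twist":0,"grip":-0.2},{"dx":0.007,"dy":-0.0005,"dz":0,"twist":0,"grip":-0.2}]'
```

```text
t: 4.83
eef_pos: [0.5663, 0.2029, 0.1038]
ee_rot: [-3.141, 0.002, 3.043]
force: [0.7, 0.8, 0.3]
width: 0.0871
gripper_force: 0.0
t: 5.25
eef_pos: [0.5607, 0.2023, 0.0152]
ee_rot: [-3.139, -0.003, 3.044]
force: [-0.4, 0.9, 1.1]
width: 0.0796
gripper_force: 0.0
t: 5.67
eef_pos: [0.5618, 0.2082, 0.0184]
ee_rot: [3.141, 0.001, 3.044]
force: [-0.2, -5.6, 5.5]
width: 0.0602
gripper_force: 12.0
t: 6.08
eef_pos: [0.5665, 0.2079, 0.0181]
ee_rot: [-3.141, -0.002, 3.044]
force: [-12.3, 1.6, 10.1]
width: 0.0597
gripper_force: 12.0
```

```bash
python3 -m crank '[{"dx":0,"dy":0,"dz":0,"twist":0,"grip":0.2},{"dx":0,"dy":0,"dz":0,"twist":0,"grip":1},{"dx":0,"dy":0,"dz":0,"twist":0,"grip":1},{"dx":0,"dy":0,"dz":0.03,"twist":0,"grip":1},{"dx":0,"dy":0,"dz":0.07,"twist":0,"grip":1}]' && 
python3 -m crank '[{"dx":-0.03,"dy":0.003,"dz":0.01,"twist":0,"grip":1},{"dx":-0.06,"dy":0.006,"dz":0.01,"twist":0,"grip":0},{"dx":-0.09,"dy":0.009,"dz":0.01,"twist":0,"grip":-1},{"dx":-0.09,"dy":0.009,"dz":-0.02,"twist":0,"grip":-1},{"dx":-0.09,"dy":0.009,"dz":-0.065,"twist":0,"grip":-1}]' &&
python3 -m crank '[{"dx":0,"dy":0,"dz":0,"twist":0,"grip":-1},{"dx":0,"dy":0,"dz":0,"twist":0,"grip":-1},{"dx":0,"dy":0,"dz":0,"twist":0,"grip":-1},{"dx":0,"dy":0,"dz":0,"twist":0,"grip":-1},{"dx":0,"dy":0,"dz":0,"twist":0,"grip":-1}]'
python3 - <<'E'
from h import *
im=snap('top','t3.png');s=snap('scene','s3.png')
E
python3 run2.py 3 | grep -E "green|red|x (15|-40|-75)"
```

```text
t: 6.5
eef_pos: [0.5666, 0.2068, 0.0846]
ee_rot: [-3.138, -0.005, 3.044]
force: [0.7, 0.7, 0.6]
width: 0.0812
gripper_force: 0.0
t: 6.92
eef_pos: [0.4805, 0.2202, 0.0293]
ee_rot: [3.133, 0.008, 3.047]
force: [0.8, 0.1, -0.4]
width: 0.0664
gripper_force: 0.0
t: 7.33
eef_pos: [0.4796, 0.2177, 0.0268]
ee_rot: [3.139, 0.002, 3.044]
force: [0.4, -0.0, 0.5]
width: 0.0332
gripper_force: 0.0
top green rect (x,y,mm), ang 25.375 3.875 ((51.0, 243.0), 90.0)
 red -59.80607604980469 4.4746246337890625 [ 207  464  111  113 4810]
  x 15 [(48.2, np.float64(-5.1)), (-41.0, np.float64(-3.6)), (-48.8, np.float64(7.4))]
  x -40 [(-25.8, np.float64(-8.2)), (-30.2, np.float64(-1.6)), (-34.0, np.float64(6.6))]
  x -75 [(68.2, np.float64(-1.3)), (38.0, np.float64(5.3)), (32.2, np.float64(-6.4)), (29.0, np.float64(-3.1)), (24.5, np.float64(3.5)), (20.2, np.float64(5.0)), (6.8, np.float64(-1.7)), (-26.0, np.float64(-7.8)), (-30.5, np.float64(-1.3)), (-34.0, np.float64(6.5))]
scene green rect (x,y,mm), ang 24.375003814697266 4.375007629394531 ((254.99996948242188, 60.99999237060547), 0.0)
 red -60.389556884765625 4.336700439453125 [ 210  468  108  110 5416]
  x 15 [(46.8, np.float64(-3.7)), (-44.8, np.float64(-1.5)), (-63.0, np.float64(2.7)), (-67.2, np.float64(3.1))]
  x -40 [(-27.2, np.float64(-3.7)), (-54.8, np.float64(-2.8)), (-62.2, np.float64(3.0)), (-66.8, np.float64(3.2))]
  x -75 [(9.2, np.float64(-1.8)), (-27.5, np.float64(-3.8)), (-45.0, np.float64(2.4))]
```

View pics/r3.png

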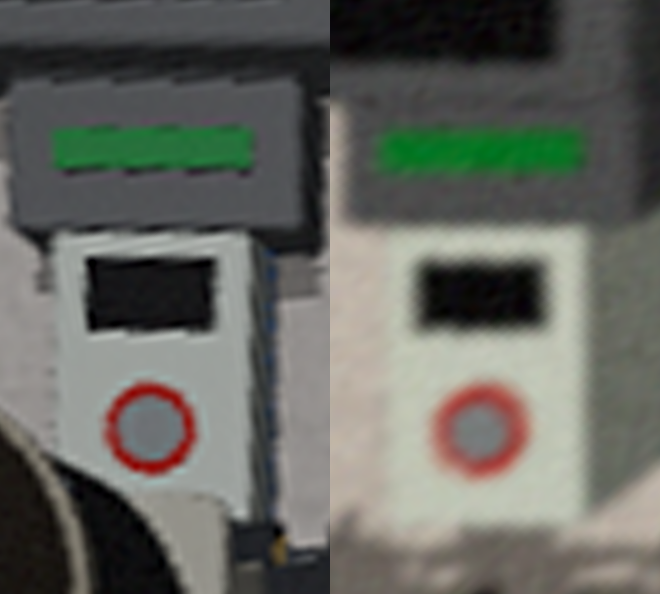

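Logger is lined up within ~0.5 mm laterally and almost closed (ring (-59.8, 4.4) mm in the rectified frame). Push it from behind with shut fingers to close it flush.

```bash
python3 -m crank '[{"dx":0,"dy":0,"dz":0,"twist":0,"grip":-1},{"dx":0.005,"dy":-0.0005,"dz":0,"twist":0,"grip":-1},{"dx":0.012,"dy":-0.001,"dz":0,"twist":0,"grip":-1},{"dx":0.018,"dy":-0.002,"dz":0,"twist":0,"grip":-1},{"dx":0.024,"dy":-0.0025,"dz":0,"twist":0,"grip":-1}]' && 
python3 -m crank '[{"dx":0.003,"dy":0,"dz":0,"twist":0,"grip":-1},{"dx":0.006,"dy":0,"dz":0,"twist":0,"grip":-1},{"dx":0.009,"dy":-0.001,"dz":0,"twist":0,"grip":-1},{"dx":0.011,"dy":-0.001,"dz":0,"twist":0,"grip":-1},{"dx":0.011,"dy":-0.001,"dz":0,"twist":0,"grip":-1}]'
python3 -m crank '[{"dx":0.001,"dy":0,"dz":0,"twist":0,"grip":-1},{"dx":0.002,"dy":0,"dz":0,"twist":0,"grip":-1},{"dx":0.003,"dy":0,"dz":0,"twist":0,"grip":-1},{"dx":0.004,"dy":0,"dz":0,"twist":0,"grip":-1},{"dx":0.004,"dy":0,"dz":0,"twist":0,"grip":-1}]'
```

```text
t: 7.85
eef_pos: [0.5033, 0.2143, 0.0249]
ee_rot: [3.142, 0.0, 3.044]
force: [-0.3, -0.4, 0.0]
width: 0.0006
gripper_force: 0.0
t: 8.27
eef_pos: [0.5111, 0.2132, 0.0247]
ee_rot: [-3.141, -0.004, 3.043]
force: [-13.8, 5.7, 8.1]
width: 0.0005
gripper_force: 6.9
t: 8.68
eef_pos: [0.5111, 0.2131, 0.0247]
ee_rot: [-3.139, -0.009, 3.043]
force: [-33.5, 12.2, 22.9]
width: 0.0006
gripper_force: 17.5
```

Contact firm, flush push done. Back off, rise, check the docking numerically and go above the wand.

```bash
python3 -m crank '[{"dx":-0.02,"dy":0.002,"dz":0,"twist":0,"grip":-1},{"dx":-0.04,"dy":0.004,"dz":0.01,"twist":0,"grip":-0.5},{"dx":-0.04,"dy":0.004,"dz":0.05,"twist":0,"grip":0},{"dx":-0.04,"dy":0.004,"dz":0.09,"twist":0,"grip":1},{"dx":-0.04,"dy":0.004,"dz":0.13,"twist":0,"grip":1}]' && 
python3 -m crank '[{"dx":0,"dy":-0.03,"dz":0.03,"twist":2,"grip":1},{"dx":0.01,"dy":-0.06,"dz":0.05,"twist":5,"grip":1},{"dx":0.02,"dy":-0.1,"dz":0.06,"twist":8,"grip":1},{"dx":0.03,"dy":-0.14,"dz":0.06,"twist":10,"grip":1},{"dx":0.04,"dy":-0.18,"dz":0.06,"twist":12,"grip":1}]' &&
python3 -m crank '[{"dx":0.015,"dy":-0.04,"dz":0,"twist":1,"grip":1},{"dx":0.03,"dy":-0.08,"dz":0,"twist":2,"grip":1},{"dx":0.045,"dy":-0.12,"dz":0,"twist":3,"grip":1},{"dx":0.06,"dy":-0.16,"dz":0,"twist":3,"grip":1},{"dx":0.071,"dy":-0.2,"dz":0,"twist":3,"grip":1}]' &&
python3 -m crank '[{"dx":0,"dy":-0.019,"dz":-0.01,"twist":0,"grip":1},{"dx":0,"dy":-0.019,"dz":-0.03,"twist":0,"grip":1},{"dx":0,"dy":-0.019,"dz":-0.03,"twist":0,"grip":1},{"dx":0,"dy":-0.019,"dz":-0.03,"twist":0,"grip":1},{"dx":0,"dy":-0.019,"dz":-0.03,"twist":0,"grip":1}]'
python3 - <<'E'
from h import *
im=snap('top','t4.png');s=snap('scene','s4.png')
s=arm.get_state();print(s['eef_pos'],s['ee_rot'],s['q'])
# orange top colour in scene view
im=cv2.imread('pics/s4.png').astype(int)
m=((im[:,:,2]>140)&(im[:,:,2]>2*im[:,:,1])&(im[:,:,0]<60)).astype(np.uint8)
st=cv2.connectedComponentsWithStats(m)[2];print(st[st[:,4]>30])
E
python3 run2.py 4 | grep -E "green|red|x (15|-40|-60|-75)"
```

```text
t: 9.1
eef_pos: [0.4766, 0.217, 0.1563]
ee_rot: [-3.14, -0.001, 3.045]
force: [0.8, 1.4, -0.6]
width: 0.0216
gripper_force: 0.0
t: 9.52
eef_pos: [0.5178, 0.036, 0.2164]
ee_rot: [3.141, 0.003, -3.027]
force: [0.9, 1.2, -0.8]
width: 0.055
gripper_force: 0.0
t: 9.93
eef_pos: [0.5878, -0.1609, 0.2148]
ee_rot: [3.142, 0.0, -2.977]
force: [0.5, 0.7, 0.2]
width: 0.0856
gripper_force: 0.0
t: 10.35
eef_pos: [0.5875, -0.1775, 0.1857]
ee_rot: [-3.141, 0.0, -2.976]
force: [-0.1, 0.7, 0.2]
width: 0.0881
gripper_force: 0.0
[ 0.58792111 -0.17709655  0.1862631 ] [-3.14104446e+00  1.72914310e-03 -2.97591202e+00] [ 2.53017769e-02  2.86590664e-01 -1.87426848e-01  3.38461498e-04
 -1.09499000e+00 -1.43057271e+00]
[[     0      0    640    480 305091]
 [   123     43     38     18    290]
 [   460    198    119     92   1349]
 [   274    283     10      9     37]
 [   276    290     23     30    404]]
top green rect (x,y,mm), ang 25.375 3.875 ((51.0, 241.0), 90.0)
 red -59.75715637207031 4.3937225341796875 [ 208  464  110  112 4656]
  x 15 [(48.2, np.float64(-5.8)), (-41.0, np.float64(-4.2)), (-48.5, np.f
[... 624 characters left out ...]
ne green rect (x,y,mm), ang 24.237518310546875 4.5171966552734375 ((60.475730895996094, 254.1217498779297), 89.33765411376953)
 red -60.331329345703125 4.116539001464844 [ 213  468  104  109 4836]
  x 15 [(46.0, np.float64(-4.1)), (-43.2, np.float64(-1.8)), (-63.5, np.float64(3.4)), (-67.5, np.float64(3.2))]
  x -40 [(-27.0, np.float64(-4.4)), (-55.2, np.float64(-2.8)), (-65.8, np.float64(3.7))]
  x -60 [(17.8, np.float64(-3.8)), (-9.8, np.float64(4.2)), (-27.0, np.float64(-3.8)), (-54.2, np.float64(-2.8)), (-66.8, np.float64(4.2))]
  x -75 [(9.5, np.float64(-1.8)), (1.0, np.float64(1.3)), (-3.2, np.float64(1.3)), (-27.8, np.float64(-3.9)), (-44.8, np.float64(2.4)), (-49.5, np.float64(1.3))]
```

Logger docked: ring stayed put (lateral error ≈0.3 mm, square). Descend on the wand and close.

```bash
python3 -m crank '[{"dx":0,"dy":-0.0035,"dz":-0.02,"twist":0,"grip":1},{"dx":0,"dy":-0.0035,"dz":-0.04,"twist":0,"grip":1},{"dx":0,"dy":-0.0035,"dz":-0.06,"twist":0,"grip":0.8},{"dx":0,"dy":-0.0035,"dz":-0.0795,"twist":0,"grip":0.5},{"dx":0,"dy":-0.0035,"dz":-0.0795,"twist":0,"grip":0}]' 5 && 
python3 -m crank '[{"dx":0,"dy":0,"dz":0,"twist":0,"grip":-0.2},{"dx":0,"dy":0,"dz":0,"twist":0,"grip":-0.4},{"dx":0,"dy":0,"dz":0,"twist":0,"grip":-0.6},{"dx":0,"dy":0,"dz":0,"twist":0,"grip":-0.8},{"dx":0,"dy":0,"dz":0,"twist":0,"grip":-1}]' && 
python3 -m crank '[{"dx":0,"dy":0,"dz":0,"twist":0,"grip":-1},{"dx":0,"dy":0,"dz":0,"twist":0,"grip":-1},{"dx":0,"dy":0,"dz":0,"twist":0,"grip":-1},{"dx":0,"dy":0,"dz":0,"twist":0,"grip":-1},{"dx":0,"dy":0,"dz":0,"twist":0,"grip":-1}]'
python3 - <<'E'
from h import *
im=snap('scene','s5.png')
cv2.imwrite('pics/c5.png',cv2.resize(im[220:380,210:370],None,fx=3.6,fy=3.6,interpolation=cv2.INTER_CUBIC))
E
```

```text
t: 10.87
eef_pos: [0.5855, -0.1802, 0.1027]
ee_rot: [3.14, -0.004, -2.977]
force: [-0.7, 0.6, -0.8]
width: 0.0731
gripper_force: 0.0
t: 11.28
eef_pos: [0.5879, -0.1813, 0.1066]
ee_rot: [-3.141, 0.002, -2.977]
force: [0.4, 0.8, 0.2]
width: 0.0398
gripper_force: 0.0
t: 11.7
eef_pos: [0.5874, -0.1813, 0.1058]
ee_rot: [-3.141, 0.0, -2.977]
force: [-2.1, 1.6, 4.0]
width: 0.0284
gripper_force: 5.0
```

```bash
python3 -m crank '[{"dx":0,"dy":0,"dz":0,"twist":0,"grip":-1},{"dx":-0.0033,"dy":-0.00055,"dz":0.0072,"twist":0,"grip":-1},{"dx":-0.0067,"dy":-0.0011,"dz":0.0145,"twist":0,"grip":-1},{"dx":-0.01,"dy":-0.0017,"dz":0.0218,"twist":0,"grip":-1},{"dx":-0.0133,"dy":-0.0022,"dz":0.029,"twist":0,"grip":-1}]' 10 && 
python3 -m crank '[{"dx":-0.0033,"dy":-0.00055,"dz":0.0072,"twist":0,"grip":-1},{"dx":-0.0067,"dy":-0.0011,"dz":0.0145,"twist":0,"grip":-1},{"dx":-0.01,"dy":-0.0017,"dz":0.0218,"twist":0,"grip":-1},{"dx":-0.0133,"dy":-0.0022,"dz":0.029,"twist":0,"grip":-1},{"dx":-0.0133,"dy":-0.0022,"dz":0.029,"twist":0,"grip":-1}]'
cat > tilt.py <<'E'
# wand axis from orange handle: back-project the centre line seen in each view into the vertical plane through the tool y axis / along x'
import sys
from fit import *
from scipy.optimize import least_squares
def sil(n,f):
    im=cv2.imread(f).astype(int); m=((im[:,:,2]>110)&(im[:,:,2]>1.8*im[:,:,1])&(im[:,:,0]<70)).astype(np.uint8)
    s=arm.get_state(); c=pix(n,s['eef_pos']); M=np.zeros_like(m); cv2.circle(M,tuple(int(v) for v in c),75,1,-1); m*=M
    k,l,st,_=cv2.connectedComponentsWithStats(m); return m,st,c
if __name__=='__main__':
    n=sys.argv[1]; f=sys.argv[2]; m,st,c=sil(n,f); print(c); print(st[1:][st[1:,4]>15])
    im=cv2.imread(f); u,v=int(c[0]),int(c[1]); cv2.imwrite(sys.argv[3],cv2.resize(im[max(v-75,0):v+75,max(u-75,0):u+75],None,fx=4,fy=4,interpolation=cv2.INTER_CUBIC))
E
python3 -c "
from h import *
snap('scene','s6.png')"; python3 tilt.py scene pics/s6.png pics/c6.png
```

```text
t: 12.17
eef_pos: [0.573, -0.1836, 0.1349]
ee_rot: [3.141, -0.001, -2.978]
force: [-0.1, -0.5, -1.8]
width: 0.0278
gripper_force: 10.0
t: 12.58
eef_pos: [0.5608, -0.186, 0.1654]
ee_rot: [-3.141, 0.002, -2.977]
force: [0.0, -0.4, -1.6]
width: 0.028
gripper_force: 10.0
[267.90633669 279.98936196]
[[267 270  26  39 586]]
```

View pics/c6.png

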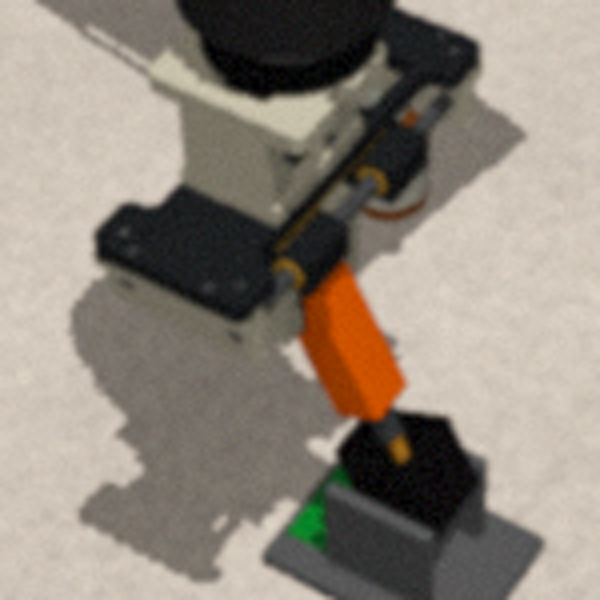

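The wand is out to its nose; tip at crop (402,450) appears still in the socket mouth. Check against projected predictions.

Run:
```python
from h import *
c=np.array([267,279]); f=lambda P:((pix('scene',P)-c+75)*4).round()
for n,P in dict(shoulder=(.595,-.1803,.110),tip=(.610,-.178,.0775),noseEnd=(.6034,-.179,.0919),rimP=(.616,-.1745,.1014),rimM=(.588,-.179,.0884)).items(): print(n,f(P))
```

```text
shoulder [367. 408.]
tip [394. 463.]
noseEnd [383. 439.]
rimP [408. 435.]
rimM [359. 427.]
```

```bash
cat > th.py <<'E'
import sys
from h import *
from scipy.optimize import minimize
def run(f,n='scene'):
    im=snap(n,f).astype(int); s=arm.get_state(); p=s['eef_pos']; yaw=s['ee_rot'][2]+np.pi
    m=((im[:,:,2]>90)&(im[:,:,2]>1.8*im[:,:,1])&(im[:,:,0]<70)).astype(np.uint8)
    c=pix(n,p); C=np.zeros_like(m); cv2.circle(C,tuple(int(v) for v in c),60,1,-1); m*=C
    k,l,st,_=cv2.connectedComponentsWithStats(m); m=(l==1+st[1:,4].argmax()).astype(np.uint8)
    m4=cv2.resize(m,None,fx=4,fy=4,interpolation=cv2.INTER_NEAREST)
    ex=np.array([np.cos(yaw),np.sin(yaw),0]); ey=np.array([-np.sin(yaw),np.cos(yaw),0]); G=p-[0,0,.019]*np.array([1,1,-1])
    def cost(v):
        th,h,du,dv,top=v; t=np.radians(th); a=np.cos(t)*np.array([0,0,1])-np.sin(t)*ex; b=np.cos(t)*ex+np.sin(t)*np.array([0,0,1])
        sh=G-h/1000*a; P=[(pix(n,sh+a*z/1000+b*i*.014+ey*j*.014)+[du,dv])*4 for z in(0,top) for i in(-1,1) for j in(-1,1)]
        q=np.zeros_like(m4); cv2.fillConvexPoly(q,cv2.convexHull(np.float32(P)).astype(np.int32),1)
        return 1-(q&m4).sum()/max((q|m4).sum(),1)+.0005*(du**2+dv**2)
    best=min((minimize(cost,[t0,82,0,0,60],method='Nelder-Mead',options=dict(initial_simplex=[[t0,82,0,0,60],[t0+6,82,0,0,60],[t0,88,0,0,60],[t0,82,2,0,60],[t0,82,0,2,60],[t0,82,0,0,68]],maxiter=300)) for t0 in(-8,3,14,25)),key=lambda r:r.fun)
    print('theta,h,du,dv,top',best.x.round(1),'1-IoU',round(best.fun,3)); return best.x
if __name__=='__main__': run(sys.argv[1])
E
python3 th.py s7.png
python3 -m crank '[{"dx":0,"dy":0,"dz":0,"twist":0,"grip":-1},{"dx":0,"dy":0,"dz":0,"twist":0,"grip":-1},{"dx":0,"dy":0,"dz":0,"twist":0,"grip":-1},{"dx":0,"dy":0,"dz":0,"twist":0,"grip":-1},{"dx":0,"dy":0,"dz":0,"twist":0,"grip":-1}]' 3
python3 th.py s8.png
```

```text
t: 13.1
eef_pos: [0.5607, -0.1857, 0.1631]
ee_rot: [3.142, -0.0, -2.977]
force: [-0.6, 0.1, -2.1]
width: 0.0281
gripper_force: 3.0Traceback (most recent call last):
  File "th.py", line 18, in <module>
    if __name__=='__main__': run(sys.argv[1])
                             ~~~^^^^^^^^^^^^^
  File "th.py", line 16, in run
    best=min((minimize(cost,[t0,82,0,0,60],method='Nelder-Mead',options=dict(initial_simplex=[[t0,82,0,0,60],[t0+6,82,0,0,60],[t0,88,0,0,60],[t0,82,2,0,60],[t0,82,0,2,60],[t0,82,0,0,68]],maxiter=300)) for t0 in(-8,3,14,25)),key=lambda r:r.fun)
  File "th.py", line 16, in <genexpr>
    best=min((minimize(cost,[t0,82,0,0,60],method='Nelder-Mead',options=dict(initial_simplex=[[t0,82,0,0,60],[t0+6,82,0,0,60],[t0,88,0,0,60],[t0,82,2,0,60],[t0,82,0,2,60],[t0,82,0,0,68]],maxiter=300)) for t0 in(-8,3,14,25)),key=lambda r:r.fun)
              ~~~~~~~~^^^^^^^^^^^^^^^^^^^^^^^^^^^^^^^^^^^^^^^^^^^^^^^^^^^^^^^^^^^^^^^^^^^^^^^^^^^^^^^^^^^^^^^^^^^^^^^^^^^^^^^^^^^^^^^^^^^^^^^^^^^^^^^^^^^^^^^^^^^^^^^^^^^^^^^^^^^^^^^^^^^^^^^^^^^^^^^^^^
    res = _minimize_neldermead(fun, x0, args, c
[... 1467 characters left out ...]
^^^^^^^^^^^^^^^^^^^^^^^^^^^^^^^^^^^^^^^^^^^^^^^^^^^^^^^^^^^^^^^^^^^^^^^^^^^^^^^^^^^^^^^^^^^^^^^^^^^^^^^^^^^^^^^^^^^^^^^^^^^^^^^^^^^^^^^^^^^^^^^^^^^
  File "th.py", line 13, in cost
    sh=G-h/1000*a; P=[(pix(n,sh+a*z/1000+b*i*.014+ey*j*.014)+[du,dv])*4 for z in(0,top) for i in(-1,1) for j in(-1,1)]
                       ~~~^^^^^^^^^^^^^^^^^^^^^^^^^^^^^^^^^^
  File "h.py", line 8, in pix
    K,T=cal(n); p=np.linalg.inv(T)@np.append(P,1); q=K@p[:3]; return q[:2]/q[2]
        ~~~^^^
  File "h.py", line 4, in cal
    c=arm.get_calibration(n); K=np.array([[c['fx'],0,c['cx']],[0,c['fy'],c['cy']],[0,0,1]]); return K,np.array(c['cam_to_world'])
ValueError: time passes only in moves, steps and waits
```

Cache the calibration, and let the fit re-use a saved picture.

```bash
sed -i 's/^import numpy as np, cv2/import numpy as np, cv2, functools/; s/^def cal(n):/@functools.lru_cache(None)\ndef cal(n):/' h.py
python3 th.py s8.png
```

```text
theta,h,du,dv,top [20.5 79.   3.8 -1.1 58.1] 1-IoU 0.177
```

```bash
python3 -m crank '[{"dx":0.008,"dy":0.0013,"dz":0.002,"twist":0,"grip":-1},{"dx":0.016,"dy":0.0027,"dz":0.003,"twist":0,"grip":-1},{"dx":0.024,"dy":0.004,"dz":0.003,"twist":0,"grip":-1},{"dx":0.032,"dy":0.0053,"dz":0.003,"twist":0,"grip":-1},{"dx":0.032,"dy":0.0053,"dz":0.003,"twist":0,"grip":-1}]' 3
python3 th.py s9.png
```

```text
t: 13.62
eef_pos: [0.5949, -0.1802, 0.1668]
ee_rot: [-3.141, 0.001, -2.977]
force: [-0.9, 1.1, 2.6]
width: 0.0284
gripper_force: 3.0
theta,h,du,dv,top [ 7.  69.1  4.5  1.  40.6] 1-IoU 0.222
```

Upward push on the wand: raise a bit, then continue the pivot.

```bash
python3 -m crank '[{"dx":0,"dy":0,"dz":0.006,"twist":0,"grip":-1},{"dx":0,"dy":0,"dz":0.012,"twist":0,"grip":-1},{"dx":0.004,"dy":0.0007,"dz":0.012,"twist":0,"grip":-1},{"dx":0.008,"dy":0.0013,"dz":0.012,"twist":0,"grip":-1},{"dx":0.008,"dy":0.0013,"dz":0.012,"twist":0,"grip":-1}]' 3
python3 th.py s10.png
python3 - <<'E'
from h import *
im=cv2.imread('pics/s10.png').astype(int)
c=pix('scene',arm.get_state()['eef_pos']).astype(int);print(c)
r=im[c[1]-25:c[1]+50,c[0]-25:c[0]+45]
def ch(p):
    b,g,R=p
    if R>90 and R>1.8*g and b<70: return 'O'
    if R>90 and R>1.25*g and g>1.4*b: return 'y'
    if max(p)<50: return '#'
    if max(p)<110: return '+'
    return '.'
for y,row in enumerate(r): print(''.join(ch(p) for p in row))
E
```

```text
t: 14.08
eef_pos: [0.6013, -0.179, 0.1784]
ee_rot: [-3.142, 0.0, -2.977]
force: [-0.1, -0.7, -1.5]
width: 0.0282
gripper_force: 3.0
theta,h,du,dv,top [-1.8 80.9  5.7 -2.1 36.8] 1-IoU 0.26
[286 283]
#####++++...............+++###++++.+++++++++..++++....................
#######++++............+++####++++++++++++............................
##########+++..........++####+++++++++++++............................
###########++++........+####+++##++++++++.............................
##############++++....++####+#####++++++..............................
################+++++++##############+++..............................
##################++++################++..............................
#########################+############+...............................
########################++############+...............................
#######################++#############+...............................
######################++##############++..............................
######################+###############++..............................
######################################++..........
[... 3722 characters left out ...]
..+++++++#################################+..................
..........++++++++#################################+..................
.........++++++++++################################+..................
.........+++++++++++##############################++..................
........+++++++++++++##############################+..................
.......++++++#+++++++++###########################++..................
......+++++++++++++++++++########################+++..................
.....++++++++#+++++++++++++#####################++++..................
....+++++++++++++++++++++++++##################+++++..................
...+++++++++++++#++++++++++++++###############++#++++.................
```

```bash
cat > edges.py <<'E'
# tilt from handle edge slopes + bottom corners, scene view.
import sys
from h import *
from scipy.optimize import least_squares
def fit(obs,G,yaw,roll0=0.):
    ex=np.array([np.cos(yaw),np.sin(yaw),0]); ey=np.array([-np.sin(yaw),np.cos(yaw),0]); ez=np.array([0,0,1.])
    def f(v):
        th,h,du,dv=v; t=np.radians(th); a=np.cos(t)*ez-np.sin(t)*ex; b=np.cos(t)*ex+np.sin(t)*ez
        sh=np.array(G)-h/1000*a; r=[]
        for (i,j,z),uv in obs:
            p=pix('scene',sh+a*(z or 0)/1000+b*i*.014+ey*j*.014)+[du,dv]
            if z is None: # point on an edge: distance to line
                q=pix('scene',sh+a*.06+b*i*.014+ey*j*.014)+[du,dv]; d=(q-p)/np.linalg.norm(q-p); w=np.array(uv)-p; r.append(d[0]*w[1]-d[1]*w[0]); 
            else: r+=list(p-uv)
        return np.array(r+[du*.3,dv*.3])
    r=least_squares(f,[5,80,0,0]); print('theta,h,du,dv',r.x.round(1),'res',f(r.x).round(1)); return r.x
E
python3 - <<'E'
from edges import *
s=arm.get_state(); p=s['eef_pos']; c=np.array([286-25,283-25])
o=lambda a,b:c+[a+.0,b+.0]
# corners in image: bottom = (+x,-y), left=(-x,-y), right=(+x,+y)
fit([((1,-1,0),o(32,51.5)),((-1,-1,0),o(21.5,48.5)),((1,1,0),o(39,42)),((-1,-1,None),o(19.6,38)),((1,1,None),o(36,26)),((1,1,None),o(37.3,32)),((0,0,-20),o(32.7,55))],p+[0,0,.019],s['ee_rot'][2]+np.pi)
E
```

```text
theta,h,du,dv [13.3 67.8 -1.9  0.1] res [ 0.8  0.9 -1.   0.1  1.6  0.5  2.2 -0.3 -0.6 -0.  -1.9 -0.6  0. ]
```

```bash
python3 -m crank '[{"dx":0.004,"dy":0.0007,"dz":0.0,"twist":0,"grip":-1},{"dx":0.008,"dy":0.0013,"dz":0.0,"twist":0,"grip":-1},{"dx":0.01,"dy":0.0017,"dz":0,"twist":0,"grip":-1},{"dx":0.01,"dy":0.0017,"dz":0,"twist":0,"grip":-1},{"dx":0.01,"dy":0.0017,"dz":0,"twist":0,"grip":-1}]' 3
python3 -m crank '[{"dx":0,"dy":0,"dz":0.015,"twist":0,"grip":-1},{"dx":0,"dy":0,"dz":0.03,"twist":0,"grip":-1},{"dx":0,"dy":0,"dz":0.045,"twist":0,"grip":-1},{"dx":0,"dy":0,"dz":0.06,"twist":0,"grip":-1},{"dx":0,"dy":0,"dz":0.06,"twist":0,"grip":-1}]'
cat > asc.py <<'E'
import sys
from h import *
im=snap('scene',sys.argv[1]).astype(int)
s=arm.get_state();c=pix('scene',s['eef_pos']).astype(int);print(c-[25,25],s['eef_pos'])
a,b=int(sys.argv[2]),int(sys.argv[3])
r=im[c[1]-25+a:c[1]-25+b,c[0]-15:c[0]+30]
def ch(p):
    b,g,R=p
    if R>90 and R>1.8*g and b<70: return 'O'
    if R>90 and R>1.25*g and g>1.4*b: return 'y'
    return '#' if max(p)<50 else '+' if max(p)<110 else '.'
for y,row in enumerate(r): print(y+a,''.join(ch(p) for p in row))
E
python3 asc.py s11.png 15 80
```

```text
t: 14.55
eef_pos: [0.6108, -0.1773, 0.1782]
ee_rot: [3.142, -0.0, -2.977]
force: [0.3, -1.2, -2.2]
width: 0.0281
gripper_force: 3.0
t: 14.97
eef_pos: [0.6122, -0.1778, 0.242]
ee_rot: [-3.14, 0.005, -2.977]
force: [0.2, 0.2, -0.8]
width: 0.028
gripper_force: 3.0
[265 237] [ 0.6115654  -0.17748252  0.24012058]
15 ############++++yy+#######++++...............
16 #+##########++++yy+#####++++++...............
17 #+++########+++++y+####++O+++................
18 #++#########+++++++###+OOO++.................
19 ############+++++####++OOO+..................
20 ###########+++++++###+OOOO+..................
21 ##########+++++++O+++OOOOO...................
22 ########++++++++OOOOOOOOOO...................
23 #######+++++++++OOOOOOOOOO...................
24 ######++++++++++OOOOOOOOOO...................
25 #####+++++++++++OOOOOOOOOO...................
26 ###++++..+++++++OOOOOOOOOOO..................
27 ++++.....+++++++OOOOOOOOOOO..................
28 ++.......+++++++yOOOOOOOOOO..................
29 +.......+.++++++OOOOOOOOOOO..................
30 +++.....++++++++OOOOOOOOOOO..................
31 +++
[... 1694 characters left out ...]
..............
66 ..........++#+...............................
67 .........++##+...............................
68 ........++####+..............................
69 .......++######+++...........................
70 .......++#########+++++......................
71 ......++################+++++................
72 .....++######################+...............
73 ....++#######################+...............
74 ...++########################+...............
75 ...+##########################+..............
76 ..++##########################+..............
77 .++############################+.............
78 ++#############################+.............
79 ++##############################+............
```

Run:
```python
from edges import *
s=arm.get_state(); p=np.array([.6116,-.1775,.2401]); o=lambda a,b:np.array([275+a,237+b])
y=s['ee_rot'][2]+np.pi
obs=[((1,-1,0),o(18.7,51.8)),((-1,-1,0),o(8,47)),((1,1,0),o(27.4,43)),((-1,-1,None),o(7.5,38)),((1,1,None),o(25.6,22)),((1,1,None),o(26.5,31)),((0,0,-20),o(19.3,56)),((0,0,-36),o(19.6,60))]
fit(obs,p+[0,0,.019],y); fit(obs[:6],p+[0,0,.019],y)
```

```text
theta,h,du,dv [ 6.6 66.6 -1.7  0.3] res [ 1.6  1.4 -0.9  1.2  1.   0.2  2.  -0.2 -0.4 -0.4 -2.6  0.2 -0.5 -0.5
  0.1]
theta,h,du,dv [ 4.7 68.3 -1.1 -0.9] res [ 1.2  0.6 -1.2  0.   0.7 -0.6  1.8 -0.7 -0.6 -0.3 -0.3]
```

Tilt still ≈5–6°. Dip back into the socket mouth and push 12 mm further along +x'.

```bash
python3 -m crank '[{"dx":0,"dy":0,"dz":-0.02,"twist":0,"grip":-1},{"dx":0,"dy":0,"dz":-0.04,"twist":0,"grip":-1},{"dx":0,"dy":0,"dz":-0.06,"twist":0,"grip":-1},{"dx":0,"dy":0,"dz":-0.07,"twist":0,"grip":-1},{"dx":0,"dy":0,"dz":-0.07,"twist":0,"grip":-1}]' 3
python3 -m crank '[{"dx":0.004,"dy":0.0007,"dz":0.0,"twist":0,"grip":-1},{"dx":0.008,"dy":0.0013,"dz":0.0,"twist":0,"grip":-1},{"dx":0.012,"dy":0.002,"dz":0,"twist":0,"grip":-1},{"dx":0.012,"dy":0.002,"dz":0,"twist":0,"grip":-1},{"dx":0.012,"dy":0.002,"dz":0,"twist":0,"grip":-1}]' 3
python3 -m crank '[{"dx":0,"dy":0,"dz":0.015,"twist":0,"grip":-1},{"dx":0,"dy":0,"dz":0.03,"twist":0,"grip":-1},{"dx":0,"dy":0,"dz":0.05,"twist":0,"grip":-1},{"dx":0,"dy":0,"dz":0.075,"twist":0,"grip":-1},{"dx":0,"dy":0,"dz":0.075,"twist":0,"grip":-1}]'
python3 asc.py s12.png 15 64
```

```text
t: 15.43
eef_pos: [0.6086, -0.1771, 0.1648]
ee_rot: [3.14, -0.006, -2.978]
force: [0.7, 0.0, -1.6]
width: 0.0279
gripper_force: 3.0
t: 15.85
eef_pos: [0.6235, -0.1753, 0.1691]
ee_rot: [-3.141, 0.001, -2.977]
force: [0.7, 0.6, -2.3]
width: 0.0278
gripper_force: 3.0
t: 16.27
eef_pos: [0.6251, -0.1762, 0.2496]
ee_rot: [-3.138, 0.008, -2.977]
force: [0.9, -0.8, -0.4]
width: 0.0279
gripper_force: 3.0
[271 237] [ 0.62434583 -0.17568025  0.24714115]
15 #############++++yy+######++++...............
16 ##++#########++++yy+######++++...............
17 ##++#########++++y++######++.................
18 #############++++++####++#++.................
19 ############++++++####+++#+..................
20 ############+++++++##++O+++..................
21 ###########++++++O+++OOOO++..................
22 ########+++++++++OOOOOOO.....................
23 #######++++++++++OOOOOOO.....................
24 #######++++++++++OOOOOOO.....................
25 ######++.++++++++OOOOOOO.....................
26 +####+++..+++++++OOOOOOO.....................
27 ++++++...++++++++OOOOOOy.....................
28 ++........+++
[... 1047 characters left out ...]
..............
50 ........+##++OO..............................
51 ........+#####++.............................
52 ........++####++.............................
53 .........+++++++.............................
54 .........++++++..............................
55 .........+yyy+...............................
56 .........+yyy+...............................
57 ..........++.................................
58 .............................................
59 .............................................
60 .............................................
61 .............................................
62 .............................................
63 .............................................
```

Run:
```python
from edges import *
s=arm.get_state(); p=np.array([.6245,-.1757,.2475]); o=lambda a,b:np.array([281+a,237+b])
y=s['ee_rot'][2]+np.pi
obs=[((1,-1,0),o(13.5,50.8)),((-1,-1,0),o(2.5,45)),((1,1,0),o(21.3,41)),((-1,-1,None),o(2.5,40)),((1,1,None),o(23.6,22)),((1,1,None),o(22.6,29)),((1,1,None),o(21.7,38)),((0,0,-36),o(11.5,57))]
fit(obs,p+[0,0,.019],y); fit(obs[:6],p+[0,0,.019],y)
```

```text
theta,h,du,dv [-1.3 67.4 -3.4 -0.9] res [ 0.8  0.6 -1.5 -0.   1.2  0.4  1.5  0.2 -0.5 -1.  -0.1 -1.  -1.  -0.3]
theta,h,du,dv [-2.  68.3 -3.  -1.3] res [ 0.9  0.4 -1.4 -0.4  1.2  0.1  1.3 -0.2 -0.7 -0.9 -0.4]
```

Run:
```python
from h import *
s=arm.get_state(); y=s['ee_rot'][2]+np.pi
G=np.array([.6245,-.1757,.2665]); ex=np.array([np.cos(y),np.sin(y),0]); ey=np.array([-np.sin(y),np.cos(y),0]); ez=np.array([0,0,1.])
for th in range(-12,15,3):
    t=np.radians(th);a=np.cos(t)*ez-np.sin(t)*ex;b=np.cos(t)*ex+np.sin(t)*ez; sh=G-.067*a
    q=lambda i,j,z:pix('scene',sh+a*z/1000+b*i*.014+ey*j*.014)-[281,237]
    d=q(1,1,0)-q(1,1,40); e=q(-1,-1,0)-q(-1,-1,40)
    print(th,'slopes R,L',(d[0]/d[1]).round(3),(e[0]/e[1]).round(3),'corners',q(1,-1,0).round(1),q(-1,-1,0).round(1),q(1,1,0).round(1),'tip',q(0,0,-36).round(1))
```

```text
-12 slopes R,L -0.316 -0.268 corners [11.7 49.7] [-1.3 41.5] [19.9 39.8] tip [ 6.1 51.8]
-9 slopes R,L -0.233 -0.187 corners [13.4 50.5] [ 0.3 42.8] [21.6 40.5] tip [ 8.5 53.3]
-6 slopes R,L -0.157 -0.113 corners [15.1 51.2] [ 1.9 43.9] [23.3 41.2] tip [11.  54.7]
-3 slopes R,L -0.086 -0.044 corners [16.8 51.8] [ 3.5 45.1] [25.  41.8] tip [13.5 56. ]
0 slopes R,L -0.019 0.021 corners [18.5 52.4] [ 5.2 46.1] [26.7 42.3] tip [16.  57.3]
3 slopes R,L 0.044 0.082 corners [20.2 52.9] [ 6.8 47.2] [28.3 42.8] tip [18.5 58.4]
6 slopes R,L 0.103 0.14 corners [21.9 53.3] [ 8.5 48.1] [30.  43.2] tip [21.  59.4]
9 slopes R,L 0.161 0.196 corners [23.5 53.6] [10.2 49. ] [31.6 43.5] tip [23.5 60.4]
12 slopes R,L 0.216 0.25 corners [25.1 53.8] [11.9 49.8] [33.2 43.7] tip [26.  61.2]
```

Slope says θ≈-4.5° now (overshoot). Use the opposite rim to bring it back: net -20 mm along x' with the nose in the mouth.

```bash
python3 -m crank '[{"dx":-0.006,"dy":-0.001,"dz":-0.02,"twist":0,"grip":-1},{"dx":-0.006,"dy":-0.001,"dz":-0.045,"twist":0,"grip":-1},{"dx":-0.006,"dy":-0.001,"dz":-0.07,"twist":0,"grip":-1},{"dx":-0.006,"dy":-0.001,"dz":-0.085,"twist":0,"grip":-1},{"dx":-0.006,"dy":-0.001,"dz":-0.085,"twist":0,"grip":-1}]' 3
python3 -m crank '[{"dx":-0.004,"dy":-0.0007,"dz":0.0,"twist":0,"grip":-1},{"dx":-0.008,"dy":-0.0013,"dz":0.0,"twist":0,"grip":-1},{"dx":-0.011,"dy":-0.0018,"dz":0,"twist":0,"grip":-1},{"dx":-0.0138,"dy":-0.0023,"dz":0,"twist":0,"grip":-1},{"dx":-0.0138,"dy":-0.0023,"dz":0,"twist":0,"grip":-1}]' 3
python3 -m crank '[{"dx":0,"dy":0,"dz":0.015,"twist":0,"grip":-1},{"dx":0,"dy":0,"dz":0.035,"twist":0,"grip":-1},{"dx":0,"dy":0,"dz":0.06,"twist":0,"grip":-1},{"dx":0,"dy":0,"dz":0.085,"twist":0,"grip":-1},{"dx":0,"dy":0,"dz":0.085,"twist":0,"grip":-1}]'
python3 asc.py s13.png 18 64
```

```text
t: 16.73
eef_pos: [0.6142, -0.1761, 0.1542]
ee_rot: [3.14, -0.006, -2.978]
force: [-0.4, -0.1, -2.3]
width: 0.0277
gripper_force: 3.0
t: 17.15
eef_pos: [0.6028, -0.1788, 0.1597]
ee_rot: [-3.141, 0.002, -2.977]
force: [-0.0, 0.8, -1.1]
width: 0.0276
gripper_force: 3.0
t: 17.57
eef_pos: [0.6052, -0.1795, 0.2498]
ee_rot: [-3.138, 0.008, -2.977]
force: [1.2, -0.5, -0.1]
width: 0.0285
gripper_force: 3.0
[262 233] [ 0.60436162 -0.17897503  0.24717292]
18 ##########++++++####+OOOO+++.................
19 #########++++++++##++OOOO++..................
20 #########+++++++++++OOOOO++..................
21 ######++#+++++++OOOOOOOOO++..................
22 #####+++++++++++OOOOOOOOO+...................
23 ####++++++++++++OOOOOOOOO....................
24 ###+++.+++++++++OOOOOOOOO....................
25 #++++...++++++++OOOOOOOOO....................
26 ++......++++++++OOOOOOOOO....................
27 +.......++++++++OOOOOOOOO....................
28 +.......++++++++OOOOOOOOO....................
29 ++.....+++++++++OOOOOOOOOy...................
30 ++.....+++++++++OOOOOOOOO....................
31 +++....+++
[... 903 characters left out ...]
..............
50 ............++OOOOOO.........................
51 ............++++OOOy.........................
52 ............++###+++.........................
53 ............++######+........................
54 .............++####++........................
55 ..............++++++.........................
56 ..............++++y+.........................
57 ...............+yyy..........................
58 ...............+yyy..........................
59 ................yyy..........................
60 .............................................
61 .............................................
62 .............................................
63 .............................................
```

θ ≈ +1.5°: upright. Grip firmer and carry it over the logger spot.

```bash
python3 -m crank '[{"dx":0,"dy":0,"dz":0,"twist":0,"grip":-1},{"dx":0,"dy":0,"dz":0,"twist":0,"grip":-1},{"dx":-0.002,"dy":0.014,"dz":0,"twist":0,"grip":-1},{"dx":-0.006,"dy":0.038,"dz":0,"twist":0,"grip":-1},{"dx":-0.01,"dy":0.065,"dz":0,"twist":0,"grip":-1}]' 15
python3 -m crank '[{"dx":-0.004,"dy":0.027,"dz":0,"twist":0,"grip":-1},{"dx":-0.008,"dy":0.054,"dz":0,"twist":0,"grip":-1},{"dx":-0.012,"dy":0.081,"dz":0,"twist":0,"grip":-1},{"dx":-0.016,"dy":0.108,"dz":0,"twist":0,"grip":-1},{"dx":-0.02,"dy":0.135,"dz":0,"twist":0,"grip":-1}]'
python3 -m crank '[{"dx":-0.004,"dy":0.027,"dz":0,"twist":0,"grip":-1},{"dx":-0.008,"dy":0.054,"dz":0,"twist":0,"grip":-1},{"dx":-0.012,"dy":0.081,"dz":0,"twist":0,"grip":-1},{"dx":-0.016,"dy":0.108,"dz":0,"twist":0,"grip":-1},{"dx":-0.02,"dy":0.135,"dz":0,"twist":0,"grip":-1}]'
python3 -m crank '[{"dx":-0.003,"dy":0.025,"dz":-0.01,"twist":0,"grip":-1},{"dx":-0.006,"dy":0.045,"dz":-0.03,"twist":0,"grip":-1},{"dx":-0.006,"dy":0.053,"dz":-0.05,"twist":0,"grip":-1},{"dx":-0.006,"dy":0.053,"dz":-0.07,"twist":0,"grip":-1},{"dx":-0.006,"dy":0.053,"dz":-0.07,"twist":0,"grip":-1}]'
python3 -m crank '[{"dx":0,"dy":0,"dz":0,"twist":0,"grip":-1},{"dx":0,"dy":0,"dz":0,"twist":0,"grip":-1},{"dx":0,"dy":0,"dz":0,"twist":0,"grip":-1},{"dx":0,"dy":0,"dz":0,"twist":0,"grip":-1},{"dx":0,"dy":0,"dz":0,"twist":0,"grip":-1}]'
python3 asc.py s14.png 20 85; python3 -c "
from h import *
print(pix('scene',(.551,.211,.051))-pix('scene',arm.get_state()['eef_pos']).astype(int)+[15,25], arm.get_state()['force'])"
```

```text
t: 18.03
eef_pos: [0.5919, -0.1134, 0.2418]
ee_rot: [3.141, -0.003, -2.979]
force: [1.3, -0.2, -1.3]
width: 0.028
gripper_force: 15.0
t: 18.45
eef_pos: [0.5717, 0.0228, 0.2423]
ee_rot: [-3.141, -0.002, -2.977]
force: [0.2, 0.3, -1.9]
width: 0.0277
gripper_force: 15.0
t: 18.87
eef_pos: [0.5517, 0.1577, 0.2424]
ee_rot: [-3.141, -0.002, -2.977]
force: [0.5, -0.2, -1.7]
width: 0.0279
gripper_force: 15.0
t: 19.28
eef_pos: [0.5436, 0.2089, 0.1682]
ee_rot: [-3.139, -0.008, -2.977]
force: [-0.5, -0.6, -3.6]
width: 0.0281
gripper_force: 15.0
t: 19.7
eef_pos: [0.5473, 0.2093, 0.1745]
ee_rot: [3.141, 0.002, -2.978]
force: [0.2, -0.0, -2.3]
width: 0.028
gripper_force: 15.0
[358 150] [0.54720435 0.20921725 0.17426469]
20 +++++++++++++++++++++OO+.....................
21 +++++++++++++#++++++yOO......................
22 ++++++++++++++++++++yOy.....................y
23 ++++++++++++++++++++OO......................+
24 ++++++++++++++++++++OO......................+
25 ++++++++++++++++++++OO.....................++
26 +++++++++++++++++..+OO...................++++
27 ++++++++++++++++++.OOO.................
[... 2163 characters left out ...]
72 .......................++#####+..............
73 +.....................+########++.........+++
74 +++..................+##########+.......+++++
75 +++++..............+##########++.......++++++
76 ++++++............+##########++......++++++++
77 +++++++..........+##########+.......+++++++++
78 +++++++++.........+#######++.......++++++++++
79 +++++++++++........++####+.......+++++++++++.
80 ++++++++++++.........++#+.......+++++++++++..
81 ++++++++++.++..................+++++++++++...
82 ++++++++++++++++.............++++++++++++....
83 +++++++++++++++++...........+++++++++++.....+
84 ++++++++++++++++++.........+++++++++++.....++
[11.7627065  66.65165156] [-1.09774083 -0.86710974 -1.99369114]
```

```bash
cat > chk.py <<'E'
import sys
from h import *
bx,by,h=map(float,sys.argv[1:4]); s=arm.get_state(); y=s['ee_rot'][2]+np.pi
G=s['eef_pos']+[0,0,.019]; ex=np.array([np.cos(y),np.sin(y),0]); ey=np.array([-np.sin(y),np.cos(y),0]); ez=np.array([0,0,1.])
for th in (-6,-3,0,3,6):
    t=np.radians(th);a=np.cos(t)*ez-np.sin(t)*ex;b=np.cos(t)*ex+np.sin(t)*ez; sh=G-h/1000*a
    q=lambda i,j,z:pix('scene',sh+a*z/1000+b*i*.014+ey*j*.014)-[bx,by]
    d=q(1,1,0)-q(1,1,40); e=q(-1,-1,0)-q(-1,-1,20)
    print(th,'slopes R,L',(d[0]/d[1]).round(3),(e[0]/e[1]).round(3),'corners',q(1,-1,0).round(1),q(-1,-1,0).round(1),q(1,1,0).round(1),'tip',q(0,0,-36).round(1))
for z in (.051,.085,.089,.093): print('above spot',z,(pix('scene',(.551,.211,z))-[bx,by]).round(1))
E
python3 chk.py 368 150 68
```

```text
-6 slopes R,L -0.277 -0.25 corners [13.2 47.1] [ 2.5 42. ] [18.5 40.5] tip [ 7.6 52.5]
-3 slopes R,L -0.211 -0.184 corners [14.7 47.5] [ 3.8 42.9] [19.9 40.9] tip [ 9.6 53.4]
0 slopes R,L -0.147 -0.122 corners [16.1 47.8] [ 5.2 43.7] [21.3 41.2] tip [11.7 54.3]
3 slopes R,L -0.086 -0.062 corners [17.5 48. ] [ 6.5 44.4] [22.7 41.5] tip [13.8 55. ]
6 slopes R,L -0.027 -0.004 corners [19.  48.2] [ 7.9 45.1] [24.2 41.6] tip [15.9 55.7]
above spot 0.051 [11.8 66.7]
above spot 0.085 [13.2 55.9]
above spot 0.089 [13.4 54.7]
above spot 0.093 [13.6 53.4]
```

```bash
cat > sub.py <<'E'
import sys
from h import *
# subpixel side edges of the orange handle: f, base x, base y, R rows, L rows, approx col between
f,bx,by,r0,r1,l0,l1,mid=sys.argv[1],*map(int,sys.argv[2:9])
im=cv2.imread('pics/'+f).astype(float); d=im[:,:,2]-im[:,:,0]
def edge(row,side):
    x=bx+mid; v=d[by+row]; step=1 if side>0 else -1; ref=np.median(v[bx+mid-2:bx+mid+3])/2
    x=bx+mid
    while v[x]>ref: x+=step
    return x-step*(ref-v[x])/(v[x-step]-v[x])-bx
for nm,a,b,s in(('R',r0,r1,1),('L',l0,l1,-1)):
    y=np.arange(a,b+1); e=np.array([edge(k,s) for k in y]); p=np.polyfit(y,e,1); print(nm,'slope',p[0].round(3),'+-',(np.std(e-np.polyval(p,y))/np.std(y)/len(y)**.5).round(3),'at row40',np.polyval(p,40).round(2),e.round(1))
E
python3 sub.py s14.png 368 150 28 40 35 43 18;python3 sub.py s14.png 368 150 20 40 35 43 20 | head -1; python3 sub.py s13.png 272 233 24 41 38 45 20; python3 sub.py s12.png 281 237 22 40 41 44 19
```

```text
R slope -0.115 +- 0.011 at row40 20.88 [22.5 21.9 21.8 21.9 21.8 21.8 21.7 21.5 21.4 21.4 21.1 20.9 20.7]
L slope -0.036 +- 0.012 at row40 6.49 [6.6 6.6 6.6 6.5 6.6 6.7 6.5 6.4 6.3]
R slope -0.122 +- 0.009 at row40 20.98 [23.5 23.  23.  23.2 23.2 23.3 23.3 22.6 22.1 21.9 21.8 21.9 21.9 21.9
R slope 0.042 +- 0.003 at row40 25.42 [24.7 24.9 24.8 24.9 24.9 25.  25.  25.  25.1 25.1 25.2 25.1 25.1 25.2
 25.4 25.5 25.5 25.6]
L slope 0.093 +- 0.009 at row40 5.57 [5.5 5.5 5.5 5.6 5.7 5.9 6.  6.1]
R slope -0.103 +- 0.003 at row40 22.14 [24.  23.8 23.8 23.7 23.6 23.4 23.3 23.3 23.2 23.2 23.1 22.9 22.7 22.6
 22.6 22.4 22.4 22.2 22.1]
L slope -0.086 +- 0.023 at row40 2.45 [2.3 2.3 2.2 2.1]
```

Subpixel slopes say θ≈+3°. There is ample time, so trim it on the +x rim: calibrated from the two earlier pushes, θ=0 at tool x ≈ 0.617 (z 0.168).

```bash
python3 -m crank '[{"dx":0,"dy":0,"dz":0.025,"twist":0,"grip":-1},{"dx":0,"dy":0,"dz":0.05,"twist":0,"grip":-1},{"dx":0,"dy":0,"dz":0.075,"twist":0,"grip":-1},{"dx":0.003,"dy":-0.02,"dz":0.075,"twist":0,"grip":-1},{"dx":0.007,"dy":-0.048,"dz":0.075,"twist":0,"grip":-1}]' 15
python3 -m crank '[{"dx":0.005,"dy":-0.034,"dz":0,"twist":0,"grip":-1},{"dx":0.01,"dy":-0.068,"dz":0,"twist":0,"grip":-1},{"dx":0.015,"dy":-0.102,"dz":0,"twist":0,"grip":-1},{"dx":0.02,"dy":-0.136,"dz":0,"twist":0,"grip":-1},{"dx":0.025,"dy":-0.17,"dz":0,"twist":0,"grip":-1}]'
python3 -m crank '[{"dx":0.005,"dy":-0.034,"dz":0,"twist":0,"grip":-1},{"dx":0.01,"dy":-0.068,"dz":0,"twist":0,"grip":-1},{"dx":0.015,"dy":-0.102,"dz":0,"twist":0,"grip":-1},{"dx":0.02,"dy":-0.136,"dz":0,"twist":0,"grip":-1},{"dx":0.0258,"dy":-0.17,"dz":0,"twist":0,"grip":-1}]'
python3 -m crank '[{"dx":0,"dy":0,"dz":0,"twist":0,"grip":-1},{"dx":0,"dy":0,"dz":0,"twist":0,"grip":-1},{"dx":0,"dy":0,"dz":-0.025,"twist":0,"grip":-1},{"dx":0,"dy":0,"dz":-0.05,"twist":0,"grip":-1},{"dx":0,"dy":0,"dz":-0.081,"twist":0,"grip":-1}]'
python3 -m crank '[{"dx":0,"dy":0,"dz":0,"twist":0,"grip":-1},{"dx":0,"dy":0,"dz":0,"twist":0,"grip":-1},{"dx":0,"dy":0,"dz":0,"twist":0,"grip":-1},{"dx":0,"dy":0,"dz":0,"twist":0,"grip":-1},{"dx":0,"dy":0,"dz":0,"twist":0,"grip":-1}]' 3
```

```text
t: 20.17
eef_pos: [0.5548, 0.1626, 0.2507]
ee_rot: [3.14, 0.004, -2.975]
force: [1.5, -1.1, -2.2]
width: 0.0278
gripper_force: 15.0
t: 20.58
eef_pos: [0.5788, -0.0104, 0.249]
ee_rot: [3.141, 0.001, -2.977]
force: [0.4, 0.5, -2.2]
width: 0.0279
gripper_force: 15.0
t: 21.0
eef_pos: [0.6045, -0.1806, 0.249]
ee_rot: [-3.142, 0.001, -2.978]
force: [0.6, 0.5, -1.3]
width: 0.0279
gripper_force: 15.0
t: 21.42
eef_pos: [0.6056, -0.1781, 0.1685]
ee_rot: [-3.141, 0.004, -2.977]
force: [0.6, 0.4, -0.8]
width: 0.0279
gripper_force: 15.0
t: 21.83
eef_pos: [0.6057, -0.1786, 0.1696]
ee_rot: [-3.141, 0.003, -2.977]
force: [-0.1, -0.1, -1.4]
width: 0.0279
gripper_force: 3.0
```

```bash
python3 -m crank '[{"dx":0.004,"dy":0.0007,"dz":0,"twist":0,"grip":-1},{"dx":0.008,"dy":0.0014,"dz":0,"twist":0,"grip":-1},{"dx":0.0112,"dy":0.002,"dz":0,"twist":0,"grip":-1},{"dx":0.0112,"dy":0.002,"dz":0,"twist":0,"grip":-1},{"dx":0.0112,"dy":0.002,"dz":0,"twist":0,"grip":-1}]' 3
python3 -m crank '[{"dx":0,"dy":0,"dz":0.01,"twist":0,"grip":-1},{"dx":0,"dy":0,"dz":0.03,"twist":0,"grip":-1},{"dx":0,"dy":0,"dz":0.055,"twist":0,"grip":-1},{"dx":0,"dy":0,"dz":0.078,"twist":0,"grip":-1},{"dx":0,"dy":0,"dz":0.078,"twist":0,"grip":-1}]' 15
python3 -m crank '[{"dx":0,"dy":0,"dz":0,"twist":0,"grip":-1},{"dx":0,"dy":0,"dz":0,"twist":0,"grip":-1},{"dx":0,"dy":0,"dz":0,"twist":0,"grip":-1},{"dx":0,"dy":0,"dz":0,"twist":0,"grip":-1},{"dx":0,"dy":0,"dz":0,"twist":0,"grip":-1}]' 15
python3 asc.py s15.png 34 62
```

```text
t: 22.25
eef_pos: [0.6161, -0.1767, 0.1672]
ee_rot: [3.142, -0.0, -2.977]
force: [0.1, -0.1, -1.4]
width: 0.0277
gripper_force: 3.0
t: 22.67
eef_pos: [0.6182, -0.1775, 0.2519]
ee_rot: [-3.138, 0.008, -2.977]
force: [1.2, -0.1, -0.2]
width: 0.0275
gripper_force: 15.0
t: 23.08
eef_pos: [0.6155, -0.1767, 0.2445]
ee_rot: [3.141, -0.002, -2.977]
force: [-0.2, 0.5, -1.9]
width: 0.0283
gripper_force: 15.0
[267 236] [ 0.61559336 -0.17669121  0.24464474]
34 ++++.....+++++yOOOOOOOOOO....................
35 ++.+.......++yOOOOOOOOOOy....................
36 +.++........yOOOOOOOOOOOy....................
37 .+.......yOOOOOOOOOOOOOOy....................
38 .........OOOOOOOOOOOOOOOy....................
39 ........OOOOOOOOOOOOOOOOy....................
40 .....yyOOOOOOOOOOOOOOOOO.....................
41 .....yOOOOOOOOOOOOOOOOOOy....................
42 .....yOOOOOOOOOOOOOOOOOOy....................
43 .....OOOOOOOOOOOOOOOOOOO.....................
44 .....OOOOOOOOOOOOOOOOOOy.....................
45 .....yOOOOOOOOOOOOOOOOO......................
46 .....yOOOOOOOOOOOOOOOO.......................
47 ......OOOOOOOOOOOOOOO........................
48 ........yOOOOOOOOOOOy........................
49 ..........yOOOOOOOOy.........................
50 ............OOOOOOO..........................
51 ...........+++OOOOO..........................
52 ...........+##++OO++.........................
53 ...........++#####++.........................
54 ............+#####++.........................
55 ............+++++++..........................
56 ............+++++++..........................
57 .............+yyy+...........................
58 .............+y+y+...........................
59 ..............yyy+...........................
60 .............................................
61 .............................................
```

```bash
python3 sub.py s15.png 277 236 24 41 41 46 20; python3 chk.py 277 236 68 | head -5
```

```text
R slope -0.007 +- 0.004 at row40 24.5 [24.4 24.5 24.5 24.6 24.8 24.7 24.7 24.6 24.6 24.5 24.5 24.4 24.5 24.4
 24.5 24.5 24.6 24.5]
L slope 0.012 +- 0.026 at row40 4.68 [4.8 4.6 4.6 4.7 4.6 4.9]
-6 slopes R,L -0.148 -0.104 corners [15.  51.4] [ 1.8 44.2] [23.2 41.5] tip [11. 55.]
-3 slopes R,L -0.078 -0.036 corners [16.7 52.1] [ 3.5 45.4] [24.9 42.1] tip [13.5 56.3]
0 slopes R,L -0.012 0.028 corners [18.4 52.6] [ 5.1 46.4] [26.5 42.7] tip [16.  57.5]
3 slopes R,L 0.051 0.089 corners [20.1 53.1] [ 6.8 47.5] [28.2 43.1] tip [18.5 58.6]
6 slopes R,L 0.11 0.147 corners [21.7 53.5] [ 8.5 48.4] [29.9 43.5] tip [21.  59.7]
```

Upright within ~1° now. Carry to the spot, hover.

```bash
python3 -m crank '[{"dx":-0.002,"dy":0.012,"dz":0,"twist":0,"grip":-1},{"dx":-0.006,"dy":0.036,"dz":0,"twist":0,"grip":-1},{"dx":-0.011,"dy":0.066,"dz":0,"twist":0,"grip":-1},{"dx":-0.016,"dy":0.096,"dz":0,"twist":0,"grip":-1},{"dx":-0.021,"dy":0.127,"dz":0,"twist":0,"grip":-1}]' 15
python3 -m crank '[{"dx":-0.005,"dy":0.03,"dz":0,"twist":0,"grip":-1},{"dx":-0.01,"dy":0.06,"dz":0,"twist":0,"grip":-1},{"dx":-0.015,"dy":0.09,"dz":0,"twist":0,"grip":-1},{"dx":-0.02,"dy":0.12,"dz":0,"twist":0,"grip":-1},{"dx":-0.025,"dy":0.15,"dz":0,"twist":0,"grip":-1}]'
python3 -m crank '[{"dx":-0.005,"dy":0.03,"dz":0,"twist":0,"grip":-1},{"dx":-0.01,"dy":0.06,"dz":0,"twist":0,"grip":-1},{"dx":-0.015,"dy":0.085,"dz":0,"twist":0,"grip":-1},{"dx":-0.018,"dy":0.105,"dz":0,"twist":0,"grip":-1},{"dx":-0.018,"dy":0.11,"dz":0,"twist":0,"grip":-1}]'
python3 -m crank '[{"dx":0,"dy":0,"dz":-0.02,"twist":0,"grip":-1},{"dx":0,"dy":0,"dz":-0.04,"twist":0,"grip":-1},{"dx":0,"dy":0,"dz":-0.06,"twist":0,"grip":-1},{"dx":0,"dy":0,"dz":-0.08,"twist":0,"grip":-1},{"dx":0,"dy":0,"dz":-0.08,"twist":0,"grip":-1}]'
python3 -m crank '[{"dx":0,"dy":0,"dz":0,"twist":0,"grip":-1},{"dx":0,"dy":0,"dz":0,"twist":0,"grip":-1},{"dx":0,"dy":0,"dz":0,"twist":0,"grip":-1},{"dx":0,"dy":0,"dz":0,"twist":0,"grip":-1},{"dx":0,"dy":0,"dz":0,"twist":0,"grip":-1}]'
python3 asc.py s16.png 28 78; python3 -c "
from h import *
s=arm.get_state();c=pix('scene',s['eef_pos']).astype(int)-[15,25]
for z in(.051,.065,.075,.08,.085):print(z,(pix('scene',(.551,.211,z))-c).round(1))"
```

```text
t: 23.55
eef_pos: [0.5942, -0.0483, 0.2451]
ee_rot: [3.142, -0.0, -2.978]
force: [-0.1, 0.9, -1.5]
width: 0.0278
gripper_force: 15.0
t: 23.97
eef_pos: [0.569, 0.1021, 0.2454]
ee_rot: [3.142, -0.0, -2.977]
force: [0.1, 0.6, -1.7]
width: 0.0279
gripper_force: 15.0
t: 24.38
eef_pos: [0.551, 0.2134, 0.2452]
ee_rot: [3.141, 0.0, -2.975]
force: [0.4, -0.0, -1.6]
width: 0.028
gripper_force: 15.0
t: 24.8
eef_pos: [0.5494, 0.2089, 0.1612]
ee_rot: [-3.139, -0.006, -2.978]
force: [-1.0, -0.5, -2.1]
width: 0.028
gripper_force: 15.0
t: 25.22
eef_pos: [0.5523, 0.2105, 0.1665]
ee_rot: [3.141, 0.002, -2.977]
force: [-0.5, -0.9, -1.6]
width: 0.0279
gripper_force: 15.0
[360 154] [0.55212309 0.21046752 0.16622826]
28 +++....++++++++++yOOO................+++++++y
29 .......++++++++++OOOO.................++++++y
30 .......yy+++++++OOOOO..................+++++y
31 .......OOOOy+++yOOOOO...................+++++
32 .......OOOOOOOOOOOOOy....................++++
33 .......OOOOOOOOOOOOO.....................++++
34 .......OOOOOOOOOOOOO........................+
35 ......yOOOOOOOOOOOOO.........................
36 
[... 1443 characters left out ...]
.......................
66 .........OO.............++...................
67 .......................+##++.................
68 .....................++#####+................
69 ....................+########++.........+++..
70 +.................++##########+.......+++++++
71 ++...............+##########++.......++++++++
72 ++++............+##########++......++++++++++
73 +++++..........+##########++......+++++++++++
74 +++++++.........+#######++.......++++++++++++
75 +++++++++........++####+.......+++++++++++...
76 +++++++++++........++#+.......+++++++++++....
77 ++++++++++++.................+++++++++++.+..+
0.051 [ 9.8 62.7]
0.065 [10.4 58.3]
0.075 [10.8 55.1]
0.08 [11.  53.5]
0.085 [11.2 51.9]
```

Tip pixel (10.7,54.8) lies on the vertical above the disc centre at z≈76 mm. Lower in steps, watching the force.

```bash
python3 -m crank '[{"dx":0,"dy":0,"dz":-0.006,"twist":0,"grip":-1},{"dx":0,"dy":0,"dz":-0.012,"twist":0,"grip":-1},{"dx":0,"dy":0,"dz":-0.018,"twist":0,"grip":-1},{"dx":0,"dy":0,"dz":-0.018,"twist":0,"grip":-1},{"dx":0,"dy":0,"dz":-0.018,"twist":0,"grip":-1}]' 20
for k in 1 2 3; do python3 -c "
from h import *
s=arm.get_state();print(s['eef_pos'].round(4),s['force'].round(2))"; done
python3 -m crank '[{"dx":0,"dy":0,"dz":-0.001,"twist":0,"grip":-1},{"dx":0,"dy":0,"dz":-0.002,"twist":0,"grip":-1},{"dx":0,"dy":0,"dz":-0.003,"twist":0,"grip":-1},{"dx":0,"dy":0,"dz":-0.003,"twist":0,"grip":-1},{"dx":0,"dy":0,"dz":-0.003,"twist":0,"grip":-1}]'
python3 -m crank '[{"dx":0,"dy":0,"dz":-0.001,"twist":0,"grip":-1},{"dx":0,"dy":0,"dz":-0.002,"twist":0,"grip":-1},{"dx":0,"dy":0,"dz":-0.003,"twist":0,"grip":-1},{"dx":0,"dy":0,"dz":-0.003,"twist":0,"grip":-1},{"dx":0,"dy":0,"dz":-0.003,"twist":0,"grip":-1}]'
```

```text
t: 25.68
eef_pos: [0.5515, 0.21, 0.1466]
ee_rot: [-3.141, -0.001, -2.977]
force: [0.4, 0.1, -1.3]
width: 0.0284
gripper_force: 20.0
[0.5515 0.21   0.1466] [ 0.45  0.11 -1.35]
[0.5515 0.21   0.1466] [ 0.45  0.11 -1.35]
[0.5515 0.21   0.1466] [ 0.45  0.11 -1.35]
t: 26.1
eef_pos: [0.5519, 0.2103, 0.1445]
ee_rot: [3.142, 0.0, -2.977]
force: [-0.0, -0.3, -1.2]
width: 0.0281
gripper_force: 20.0
t: 26.52
eef_pos: [0.5519, 0.2103, 0.1415]
ee_rot: [3.142, 0.0, -2.977]
force: [-0.5, 0.4, -0.9]
width: 0.0282
gripper_force: 20.0
```

```bash
for k in 1; do python3 -m crank '[{"dx":0,"dy":0,"dz":-0.001,"twist":0,"grip":-1},{"dx":0,"dy":0,"dz":-0.002,"twist":0,"grip":-1},{"dx":0,"dy":0,"dz":-0.002,"twist":0,"grip":-1},{"dx":0,"dy":0,"dz":-0.002,"twist":0,"grip":-1},{"dx":0,"dy":0,"dz":-0.002,"twist":0,"grip":-1}]'; done
python3 -m crank '[{"dx":0,"dy":0,"dz":-0.001,"twist":0,"grip":-1},{"dx":0,"dy":0,"dz":-0.002,"twist":0,"grip":-1},{"dx":0,"dy":0,"dz":-0.002,"twist":0,"grip":-1},{"dx":0,"dy":0,"dz":-0.002,"twist":0,"grip":-1},{"dx":0,"dy":0,"dz":-0.002,"twist":0,"grip":-1}]'
python3 asc.py s17.png 40 85; python3 -c "
from h import *
s=arm.get_state();c=pix('scene',s['eef_pos']).astype(int)-[15,25]
print((pix('scene',(.551,.211,.051))-c).round(1))"
```

```text
t: 26.93
eef_pos: [0.5519, 0.2103, 0.1395]
ee_rot: [3.142, 0.0, -2.977]
force: [-0.7, 0.4, 0.0]
width: 0.0283
gripper_force: 20.0
t: 27.35
eef_pos: [0.552, 0.2103, 0.1375]
ee_rot: [3.142, 0.0, -2.977]
force: [-0.3, -0.3, 0.1]
width: 0.0279
gripper_force: 20.0
[358 163] [0.55192913 0.21034709 0.13747468]
40 ......yOOOOOOOOOOOOO.+.......................
41 ......yOOOOOOOOOOOOO.+.......................
42 ......yOOOOOOOOOOOOO.........................
43 .......OOOOOOOOOOOO..........................
44 +.......OOOOOOOOOO...........................
45 +........OOOOOOOO............................
46 ++......+++OOOOO.............................
47 +++++....+##++O..............................
48 +++++...++####+..............................
49 +++.....++####+..............................
50 ........++####+..............................
51 .......+O+++#++..............................
52 .....++OO++++++..............................
53 .....++O++++++...............................
54 .......O++++++..O............................
55 .+....+O+++++...O............................
56 ......++
[... 721 characters left out ...]
.+
71 ++++++++++++++++++........++++++++++++.....++
72 ++++++++++++++++++++.....++++++++++++.....+++
73 .++++++++.++++++++++++..+++++++++++.....+++++
74 ...+++++++++++++++++++++++++++++++.....++++++
75 ....++++++++++..+.++++++++++++++.....++++++++
76 .....++++++++++++++++++++++++++.....+++++++++
77 .......+++++++++++++++++++++++++..+++++++++++
78 ........+++++++++++++++++++++++++++++++++++++
79 .........+++++++++++##+++++++++++++++++++++++
80 ...........+++++++++####+++++++++++++++++++++
81 ............+++++++######+++++++++++++++++++#
82 ..............+++++########++++++++++++++++##
83 ................+++#########++++++++++++++++#
84 .................++###########+++++++++++++++
[11.8 53.7]
```

Contact made at TCP z≈0.141. Go ~3 mm more and average the force over several readings.

```bash
python3 -m crank '[{"dx":0,"dy":0,"dz":-0.001,"twist":0,"grip":-1},{"dx":0,"dy":0,"dz":-0.002,"twist":0,"grip":-1},{"dx":0,"dy":0,"dz":-0.003,"twist":0,"grip":-1},{"dx":0,"dy":0,"dz":-0.003,"twist":0,"grip":-1},{"dx":0,"dy":0,"dz":-0.003,"twist":0,"grip":-1}]'
python3 -c "
from h import *
F=[]
for k in range(12):
    arm.grab_frame('scene'); F.append(arm.get_state()['force'])
F=np.array(F);print(F.mean(0).round(2),F.std(0).round(2),arm.get_state()['eef_pos'])"
```

```text
t: 27.82
eef_pos: [0.552, 0.2103, 0.1344]
ee_rot: [3.142, 0.0, -2.977]
force: [-0.5, 0.2, 2.2]
width: 0.0277
gripper_force: 20.0
[ 0.38 -0.11  2.  ] [0.51 0.5  0.5 ] [0.55191887 0.2103384  0.13439927]
```

Push ≈ 2.0+1.65 = 3.65 N, i.e. half way. Final check of tilt, tip and docking.

```bash
python3 - <<'E'
from h import *
s=snap('scene','s18.png'); t=snap('top','t18.png')
a=cv2.resize(s[120:270,310:460],None,fx=4,fy=4,interpolation=cv2.INTER_CUBIC)[:560,:]
b=cv2.resize(t[110:390,100:200][:280],None,fx=2,fy=2); b=cv2.resize(t[110:270,180:280],None,fx=2,fy=3.5)[:560]
cv2.imwrite('pics/f.png',cv2.hconcat([a,b]))
c=pix('scene',arm.get_state()['eef_pos']).astype(int)-[15,25];print(c)
E
python3 run2.py 18 | grep -E "green|red" ; python3 chk.py 368 163 68 | head -5
```

```text
[368 164]
top green rect (x,y,mm), ang 25.375 0.5 ((51.0, 138.0), 90.0)
scene green rect (x,y,mm), ang 24.25 4.5 ((60.0, 254.0), 90.0)
 red -60.99188232421875 4.26458740234375 [ 211  468  108  111 4061]
 red -90.93869018554688 44.78208541870117 [    0   558   201   162 24353]
-6 slopes R,L -0.284 -0.257 corners [13.4 47.8] [ 2.9 42.7] [18.5 41.2] tip [ 7.8 52.7]
-3 slopes R,L -0.216 -0.189 corners [14.8 48.2] [ 4.2 43.6] [19.9 41.6] tip [ 9.8 53.6]
0 slopes R,L -0.15 -0.125 corners [16.2 48.5] [ 5.5 44.4] [21.3 41.9] tip [11.9 54.4]
3 slopes R,L -0.088 -0.063 corners [17.6 48.8] [ 6.8 45.1] [22.7 42.1] tip [13.9 55.2]
6 slopes R,L -0.028 -0.004 corners [19. 49.] [ 8.2 45.8] [24.1 42.3] tip [16.  55.9]
```

View pics/f.png

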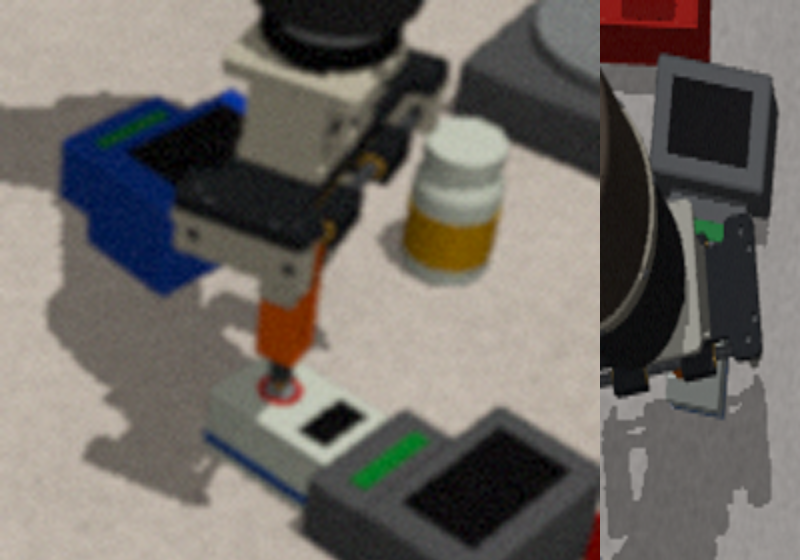

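The picture shows the wand upright with its tip inside the red ring (crop (280,388)). The logger is flush with the dock and the bystanders in view are standing. Handing in.

```bash
python3 -c "
from station import arm
print(arm.job_done())"
```

```text
the job is handed in; nothing more can be done
None
```

The job is handed in at about 29 s of the allowed 64 s: the logger is docked and released, and the wand is held upright (within about 1° at the last tilt check, before pressing) with its tip on the disc, pressing about 3.6 N, roughly half the spring travel.

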